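Adjust the wrench and tighten the filter's hex cap

ROBOT

A 6-joint arm with a two-finger parallel gripper is mounted at the origin on the work surface. World frame = base frame: x ahead of the robot, y to its left, z up, the work surface at z = 0. Lengths are in mm, angles in degrees, forces in N, time in s.
With the tool pointing down it reaches from about 350 to 850 mm from the base axis. Payload 8.1 kg.
Tool frame: the origin (TCP) lies at the very end of the fingers, on their centre line; the grasp point (between the pads) lies r.tcp_to_grasp behind it (r.tcp_to_grasp is the distance from the TCP to the grasp point, in mm); z points along the fingers, y is the line along which they close (so a half turn about z gives the same grasp; the last joint's range is limited). The gripper opens to 85 mm and grips with 20 to 120 N. Pads are 22 mm wide; open, the fingers measure 114 mm over their backs; the gripper's body (76 mm by 85 mm) begins 54 mm behind the grasp point. The pads swing forward as they close: fully open they stand 13 mm farther back than shut.
Start: joints at [-81.154, 7.471, 85.268, -0, 87.261, -4.893], TCP at [142.525, -582.831, 231.292] pointing down, gripper open.
Joint ranges: [-169.43, 169.43], [-51.17, 129.36], [1.28, 143.12], [-76.62, 256.62], [0, 156.53], [-152.29, 152.29]. Speed limits (degrees/s): [136.94, 136.94, 159.86, 180, 180, 180].

INTERFACE

Orientations are given as [roll, pitch, yaw] about the fixed x, y, z axes, in that order (R = Rz(yaw) Ry(pitch) Rx(roll)).
In Python, from bench import r gives the robot as it stands.
- The arm moves only by the shell command python3 -m handwheel 'ROWS' [OPENING] [FORCE]. ROWS is JSON, a list of rows, each a list of 4 numbers: the shift along the tool's x, y, z in m, then the turn about the tool's z in degrees. A call has 1 to 10 rows; each row shifts and turns the commanded pose from where the row before left it, along the tool's axes as they then stand; what a row does not reach is not made up. A row lasts 1/10 s, in which the tool goes at most 50 mm and 8.59 degrees, less where a joint would pass 70% of its speed; a pose out of reach is approached as far as the arm can. A call is refused whole if a number of a shift passes 0.05 or a number of a turn 8.59, either way. A call with a gripper value outside its range is refused whole. OPENING is the finger opening in m, from 0 to 0.0854, set as the call begins (- or left out, the last holds). The fingers move at their own pace and stop on an object; FORCE is the grip in N (left out, the last holds). Time passes only in rows, so rows that do not move let the fingers close. It gives the time, the measured TCP pose, the force, the opening and the grip force at its end, in the units of the state.
- r.sense(): the state, without advancing time (a new reading comes with each control period).
- r.snapshot(name): name is "scene" or "top" or "wrist"; returns the picture (480x640x3 uint8, red, green, blue); there is no depth.
- r.camera_params(name): a dict with "fx", "fy", "cx", "cy" (pixels), "D" ([k1, k2, p1, p2, k3] as OpenCV has them; the pictures are not rectified), "R" (3x3) and "t" (3): a world point X has camera coordinates R X + t; the wrist camera has in their place "mount" (4x4, takes a point from camera to tool coordinates, whose origin is the TCP and whose axes are the flange's). Camera axes: x right, y down, z forward; pixel columns grow to the right and rows downward; lengths in mm; the calibration is good to about 2 mm. A picture is of the moment at which its call begins: read the wrist's pose just before it. camera_params takes no time and is no camera call.
- r.hand_in(): hands the job in; it is judged then, once.
The state is a dict: "time": time; "joint_pos": joint angles; "qd": joint speeds; "joint_efforts": joint torques, N m; "tool_pos": TCP position; "tcp_rot": TCP orientation; "ft_force": force on the tool from outside, world axes, zero at the start; "wrist_torque": the same for the moment, N m; "finger_gap": finger opening in mm; "grip_force": force on a finger pad.
Only numpy, scipy, OpenCV 4.12 (cv2) and the standard library are available. Lean on these libraries where they do the work, as an engineer would, in place of code of your own. Each camera call takes 0.05 s, during which the arm holds its last target. There are 200 camera calls.

TASK

With the adjustable wrench lying on the cork mat, roll its worm until the jaws just fit the brass hex cap on the water filter's slanted port. Then put the wrench on the cap and turn the cap clockwise until it is tight against its stop, with the wrench only. Finally lay the wrench flat on the middle of the mat again without dropping it, and leave the other things where they stand.

Things in the scene. Friction and masses are not known exactly. Their poses are not given: they have to be found in the camera images.
- wrench_grip (a point): Adjustable wrench, 0.33 kg, 212 mm long, loose, flat on the mat. Point: where its blue handle balances, mid-thickness, 9 mm above the mat. x along the handle to the jaws, z up, y to the fixed jaw. Handle 24 mm wide, 12 mm thick (3 to 15 mm above the mat), from 114 mm behind to 22 mm ahead of the point; the steel head, 18 mm thick, goes on to the jaw tips at 98 mm.
- wrench_mouth (a point): Point between the jaws, 77 mm ahead of wrench_grip, same height and axes: at the cap's centre when the wrench is fully on. Jaws open to +x; throat 19 mm behind this point, flat faces to 13 mm ahead, then flared tips. Fixed jaw's face 17 mm off on +y; the dark moving jaw is on -y, its face at y = 17 mm minus the opening, its back 14 mm beyond.
- worm_top (a point): Top of the brass worm: roller of 20 mm diameter, 24 mm long, axis along the wrench's y, 40 mm ahead of wrench_grip (same axes), top 23 mm above the mat, 5 mm proud of the head. A fingertip pressed on it (8 to 25 N) and dragged to the wrench's +x rolls it (5 N of drag) and closes the jaws 0.15 mm per mm dragged; to -x opens them. It stays put; jaws hold up to 30 N.
- jaw (a joint): How far the moving jaw has been closed, in m: the opening between the jaws is 0.046 minus this value. Starts at an opening of 38 to 44 mm; full range 24 to 46 mm.
- nut_center (a point): Brass hex cap on the filter's slanted port: 32 mm across flats, 37 across corners, 24 high; point at its centre, 150 mm above the worktop. z: cap's axis, out of the port, leaning 30 degrees from vertical to the filter's front. Flats face along its own x and every 60 degrees; axes turn with the cap. A 5 mm boss is on top; below, from 13 mm under the point, a 42 mm wide collar on a 32 mm pipe.
- nut (a joint): Turn of the hex cap in rad, growing clockwise as seen looking onto the cap; tight at its stop at 0.95, when the red line on the cap meets the red line on the collar's front. Starts between -0.1 and 0.3 and turns stiffly (0.25 N m).
- port (a point): Same point as nut_center, but fixed to the filter and its axes: z up, -x to its front (port leans that way). In mm from it: the pipe runs down and back; base plate x -40 to 170, y -90 to 90, top 138 below; grey block x 50 to 150, y -90 to 90, top 48 below; two white cartridges, 60 mm across, at x 100, y -55 and 55, up to 70 above.
- mat: Cork mat, fixed, 270 by 240 mm (x, y), 5 mm thick; origin at the centre of its underside, on the worktop, x along the long side.
- screwdriver: Red screwdriver, 180 mm long, 25 mm thick, lying along the mat's edge; origin under it. Not to be disturbed.
- collar: Spare brass ring, 38 mm across, 16 mm high, on the mat near a corner; origin under its centre. Not to be disturbed.
- soap: Green soap bottle, 56 mm across, 160 mm high, beside the filter; origin under its centre. Not to be disturbed.
- mug: Blue mug, 80 mm across plus a handle, 95 mm high; origin under its centre. Not to be disturbed.
- jar: Amber jar, 76 mm across, 120 mm high; origin under its centre. Not to be disturbed.
- tin: Red tin, 90 by 120 mm (x, y), 100 mm high; origin under its centre. Not to be disturbed.
There are look-alikes about, which are no part of the job. There is more than one size of the part that bears wrench_grip; the job needs the larger.

How it is judged (in metres and radians):
On the way, in this order (a step that is already met when the one before it is completed fails the run):
1. the jaws are set to just fit the cap (opening 32.3 to 35 mm) while the wrench lies on the mat (value of joint jaw between 0.011 and 0.0137 m and z of wrench_grip in the frame of mat below 0.03 m), for 0.1 s.
2. the wrench is on the cap, its jaws round it (distance between wrench_mouth and nut_center below 0.012 m and angle between the z axis of wrench_mouth and the z axis of nut_center, either way round below 0.2 rad and value of joint nut below 0.6 rad), for 0.1 s.
3. the cap is tight (within 0.08 rad of its stop) with the wrench still on it (value of joint nut above 0.87 rad and distance between wrench_mouth and nut_center below 0.015 m), for 0.1 s.
4. the wrench is lowered onto the mat, still in the fingers (z of wrench_grip in the frame of mat below 0.026 m and contact force between the fingers and wrench above 1 N).
At the end, for the whole second after the job is handed in: The hex cap is within 0.08 rad of its stop, and the wrench lies flat (within 0.1 rad, handle no more than 4 mm too high) and at rest on the cork mat, the middle of its handle within 60 mm of the mat's centre along each side (value of joint nut above 0.87 rad and x of wrench_grip in the frame of mat between -0.06 and 0.06 m and y of wrench_grip in the frame of mat between -0.06 and 0.06 m and z of wrench_grip in the frame of mat below 0.018 m and angle between wrench_grip's own z axis and vertical below 0.1 rad and linear speed of wrench below 0.01 m/s); the robot touches nothing.
It fails at once if the cap is gripped or pushed by the fingers (over 5 N) (contact force between the fingers and nut above 5 N).
It fails at once if a bystander is moved by more than 30 mm or tipped over (distance of any of screwdriver, collar, soap, mug, jar, tin from where it was at the start of the episode above 0.03 m or angle between any of soap, mug, jar's own z axis and vertical above 0.5 rad).
It also fails if it takes over 72 s, if anything falls off the work surface, if the arm or the gripper's body presses on something with over 40 N, if the wrist force passes 120 N, or if a joint passes its speed limit or range.

## Working session

There is one attempt and no reset: what is moved stays moved. The work goes in short steps, Python scripts to look and compute and a shell command to move; the robot and the scene stay as the last step left them, time stands still between calls to the robot, and variables do not carry over. Pictures are saved under pics/ and viewed, at most 10 in all, crops included, and the job is handed in when it is done.

```bash
ls; mkdir -p pics
python3 - <<'E'
from bench import r
import cv2,json
s=r.sense();print(s['time'],s['tool_pos'],s['tcp_rot'],r.tcp_to_grasp,s['finger_gap'])
for n in ['scene','top','wrist']:
    cv2.imwrite(f'pics/{n}0.png',r.snapshot(n)[:,:,::-1]);p=r.camera_params(n);print(n,{k:(v.tolist() if hasattr(v,'tolist') else v) for k,v in p.items()})
E
```

```text
pics
0.0 [ 142.4282866  -582.29685996  230.25051043] [-1.79895934e+02 -9.82392325e-03  1.37378456e+01] 18.700000000000003 85.23119551844823
scene {'fx': 590.8720159899459, 'fy': 590.8720159899459, 'cx': 316.25122545010964, 'cy': 241.74493535579066, 'D': [0.01713345638832372, 0.0, 0.0, 0.0, 0.0], 'R': [[-0.8052511341062989, 0.5929242737781902, 0.0033788437556927027], [0.3981373961755935, 0.5449160755414263, -0.7379384014828396], [-0.43938277707147105, -0.5928804906396703, -0.6748596143138406]], 't': [431.93415497423365, -114.11851598500272, 1809.383128439884]}
top {'fx': 455.1365774455633, 'fy': 455.1365774455633, 'cx': 322.3940547274915, 'cy': 242.6585580644738, 'D': [-0.09787192249939862, 0.0, 0.0, 0.0, 0.0], 'R': [[-0.015797734515449687, -0.9997629939651159, 0.014979568821790617], [-0.9970731480042584, 0.014630890365830236, -0.07504048624563328], [0.07480353676837335, -0.01612119552050795, -0.9970679705726847]], 't': [7.049258413219761, 533.2668318654876, 1106.1062015331865]}
wrist {'fx': 369.72695606465936, 'fy': 369.72695606465936, 'cx': 316.4115221137044, 'cy': 237.07002954718897, 'D': [0.008144238965536987, 0.0, 0.0, 0.0, 0.0], 'mount': [[-0.00029920501049792445, -0.9539653756404924, -0.29991660933575504, 76.66955934529166], [0.999999835010974, -0.00013836363146057956, -0.0005575244660222346, -0.030780431937160735], [0.0004903614854546587, -0.2999167266669196, 0.9539652596457662, -142.60406891751927], [0.0, 0.0, 0.0, 1.0]]}
```

View pics/top0.png

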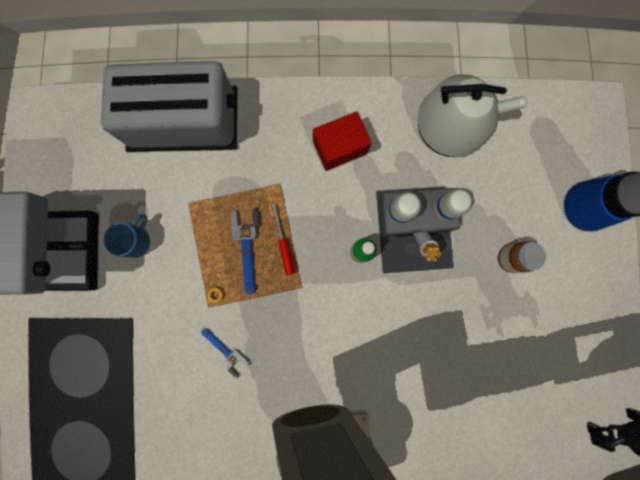

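View pics/scene0.png

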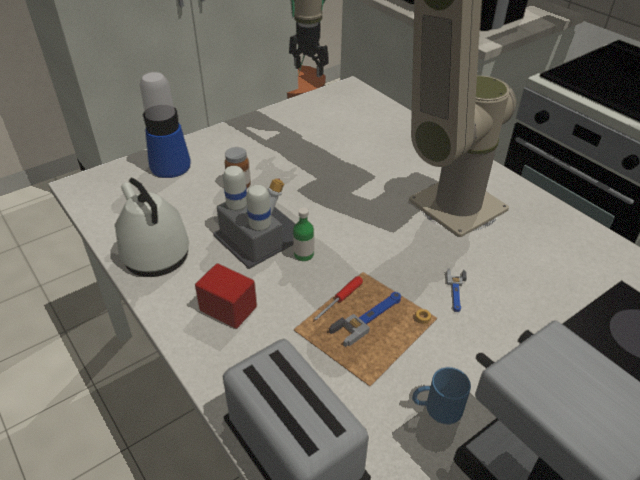

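Top view: there are two wrench candidates. The large one lies on the cork mat (handle 248,265, head 245,222), and the small one lies on the worktop (225,352). The description (lying on the mat, larger) fits the first. The filter is at (415,230), with its brass cap at (431,251) in top and (277,186) in scene. Next I'll measure both and make an enlarged crop.

```bash
cat > h.py <<'E'
import numpy as np,cv2
from bench import r
from scipy.spatial.transform import Rotation as Ro
def cam(n,s=None):
    p=r.camera_params(n);K=np.array([[p['fx'],0,p['cx']],[0,p['fy'],p['cy']],[0,0,1]]);D=np.array(p['D'],float)
    if n=='wrist':
        s=s or r.sense();T=np.eye(4);T[:3,:3]=Ro.from_euler('xyz',s['tcp_rot'],degrees=True).as_matrix();T[:3,3]=s['tool_pos']
        M=T@np.array(p['mount']);return K,D,M[:3,:3].T,-M[:3,:3].T@M[:3,3]
    return K,D,np.array(p['R']),np.array(p['t'])
def rays(c,uv):
    K,D,R,t=c;q=cv2.undistortPoints(np.array(uv,float).reshape(-1,1,2),K,D).reshape(-1,2)
    return -R.T@t,np.c_[q,np.ones(len(q))]@R
def plane(c,uv,z):
    o,d=rays(c,uv);return o+d*((z-o[2])/d[:,2])[:,None]
def proj(c,X):
    K,D,R,t=c;return cv2.projectPoints(np.array(X,float).reshape(-1,1,3),cv2.Rodrigues(R)[0],t,K,D)[0].reshape(-1,2)
def tri(c1,a,c2,b):
    o1,d1=rays(c1,[a]);o2,d2=rays(c2,[b]);d1=d1[0];d2=d2[0]
    k=np.linalg.lstsq(np.c_[d1,-d2],o2-o1,rcond=None)[0];p,q=o1+k[0]*d1,o2+k[1]*d2
    return (p+q)/2,np.linalg.norm(p-q)
def blobs(im,lo,hi,amin=30):
    m=cv2.inRange(cv2.cvtColor(im,cv2.COLOR_RGB2HSV),lo,hi)
    cs=[c for c in cv2.findContours(m,cv2.RETR_EXTERNAL,cv2.CHAIN_APPROX_NONE)[0] if cv2.contourArea(c)>amin]
    return sorted(cs,key=cv2.contourArea,reverse=True)
E
python3 - <<'E'
from h import *
T=cv2.imread('pics/top0.png')[:,:,::-1].copy();S=cv2.imread('pics/scene0.png')[:,:,::-1].copy()
ct=cam('top');cs=cam('scene')
for nm,lo,hi in [('blue',(105,120,60),(125,255,255)),('brown',(8,90,60),(22,200,230)),('brass',(15,150,120),(25,255,255))]:
    for c in blobs(T,lo,hi)[:6]:
        R=cv2.minAreaRect(c);print(nm,cv2.contourArea(c),np.round(R[0]),np.round(plane(ct,cv2.boxPoints(R),20 if nm=='blue' else 5)[:,:2]).tolist())
for nm,uv,b in [('cap',(431,251),(277,186))]: print(nm,tri(ct,uv,cs,b))
# filter base corners at z=12
print('base',np.round(plane(ct,[(383,272),(453,270)],12)))
a=cv2.resize(T[195:315,180:310],None,fx=4.6,fy=4.6,interpolation=cv2.INTER_CUBIC)
b=cv2.resize(S[150:270,200:330],None,fx=4.6,fy=4.6,interpolation=cv2.INTER_CUBIC)
im=np.hstack([a,b]);im=cv2.resize(im,(800,int(800*im.shape[0]/im.shape[1])));cv2.imwrite('pics/crop1.png',im[:,:,::-1])
E
```

```text
blue 1777.0 [594. 204.] [[660.0, -614.0], [712.0, -781.0], [587.0, -816.0], [539.0, -649.0]]
blue 430.5 [248. 266.] [[543.0, 200.0], [544.0, 177.0], [412.0, 168.0], [411.0, 191.0]]
blue 181.0 [216. 342.] [[316.0, 301.0], [327.0, 291.0], [268.0, 227.0], [257.0, 238.0]]
brown 9281.0 [244. 245.] [[641.0, 342.0], [686.0, 104.0], [422.0, 53.0], [378.0, 286.0]]
brown 217.5 [432. 252.] [[527.0, -256.0], [527.0, -299.0], [484.0, -298.0], [484.0, -254.0]]
brown 51.0 [518. 257.] [[527.0, -474.0], [531.0, -526.0], [454.0, -531.0], [450.0, -479.0]]
brass 2780.0 [219. 250.] [[642.0, 334.0], [657.0, 227.0], [397.0, 187.0], [382.0, 292.0]]
brass 782.0 [262. 226.] [[661.0, 227.0], [682.0, 106.0], [497.0, 74.0], [477.0, 193.0]]
brass 258.5 [272. 280.] [[456.0, 192.0], [482.0, 69.0], [427.0, 57.0], [401.0, 180.0]]
brass 133.5 [432. 254.] [[520.0, -260.0], [519.0, -299.0], [486.0, -298.0], [487.0, -259.0]]
brass 115.0 [263. 259.] [[522.0, 173.0], [527.0, 131.0], [467.0, 124.0], [463.0, 166.0]]
brass 54.0 [246. 216.] [[619.0, 206.0], [622.0, 180.0], [588.0, 176.0], [585.0, 201.0]]
cap (array([ 499.89946433, -236.77502405,  149.16137148]), np.float64(4.642915511961193))
base [[ 458. -151.   12.]
 [ 460. -328.   12.]]
```

View pics/crop1.png

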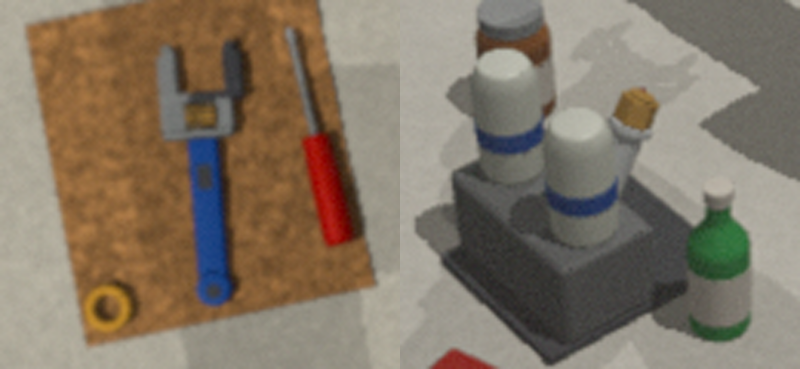

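The crop confirms it: a large blue-handled wrench on the cork, steel fixed jaw left (170,85), dark jaw right (232,70), brass worm (200,115). The second panel shows the brass cap at (635,108) on the slanted port. Moving above the wrench.

```bash
python3 -m handwheel '[[0.0285,-0.0328,0.0015,0],[0.0285,-0.0328,0.0015,0],[0.0285,-0.0328,0.0015,0],[0.0285,-0.0328,0.0015,0],[0.0285,-0.0328,0.0015,0],[0.0285,-0.0328,0.0015,0],[0.0285,-0.0328,0.0015,0],[0.0285,-0.0328,0.0015,0],[0.0285,-0.0328,0.0015,0],[0.0285,-0.0328,0.0015,0]]' 0
python3 -m handwheel '[[0.0285,-0.0328,0.0015,0],[0.0285,-0.0328,0.0015,0],[0.0285,-0.0328,0.0015,0],[0.0285,-0.0328,0.0015,0],[0.0285,-0.0328,0.0015,0],[0.0285,-0.0328,0.0015,0],[0.0285,-0.0328,0.0015,0],[0.0285,-0.0328,0.0015,0],[0.0285,-0.0328,0.0015,5],[0.0285,-0.0328,0.0015,5]]' 0
python3 -m handwheel '[[0,0,0,0],[0,0,0,0]]'
python3 - <<'E'
from h import *
s=r.sense();print(s['time'],s['tool_pos'],s['tcp_rot'],s['joint_pos'],s['finger_gap'])
cv2.imwrite('pics/w1.png',r.snapshot('wrist')[:,:,::-1])
E
```

```text
time: 1.15
tool_pos: [341.8, -194.9, 216.2]
tcp_rot: [180.0, -0.0, 13.7]
ft_force: [0.9, 0.5, -0.2]
finger_gap: -0.2
grip_force: 0.0
time: 2.15
tool_pos: [543.9, 189.9, 200.9]
tcp_rot: [180.0, 0.0, 3.6]
ft_force: [1.3, -1.5, 0.4]
finger_gap: -0.6
grip_force: 0.0
time: 2.35
tool_pos: [543.3, 188.5, 200.1]
tcp_rot: [180.0, 0.1, 3.9]
ft_force: [0.0, -0.9, 0.1]
finger_gap: -0.4
grip_force: 0.0
2.35 [543.26127976 188.488705   200.08694399] [1.79960619e+02 1.28401243e-01 3.87752654e+00] [ 1.40365735e+01  4.67953503e+00  9.15285985e+01 -1.62069873e-02
  8.39252009e+01  1.00160737e+02] -0.3729283288112345
```

View pics/w1.png

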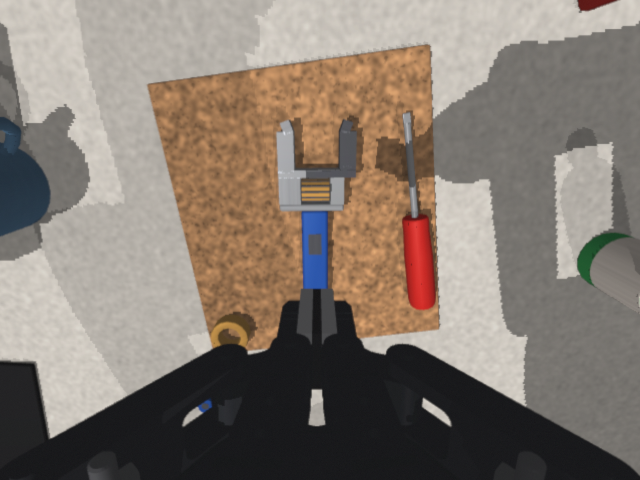

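Wrist view: fixed jaw left (inner face about x=294), dark jaw right (inner face about x=340), worm at (316,191), handle (315,250). Refining these numerically.

Run:
```python
from h import *
im=cv2.imread('pics/w1.png')[:,:,::-1].copy();c=cam('wrist')
hsv=cv2.cvtColor(im,cv2.COLOR_RGB2HSV)
print('row145',[tuple(int(v) for v in hsv[145,x]) for x in range(288,300,1)]);print([tuple(int(v) for v in hsv[145,x]) for x in range(334,346,1)])
b=[k for k in blobs(im,(105,120,40),(125,255,255)) if 290<k[:,0,0].mean()<340][0][:,0]
rows=range(215,285,5)
mid=[]
for v in rows:
    xs=b[b[:,1]==v][:,0];mid.append(((xs.min()+xs.max())/2,v))
P=plane(c,mid,20);d=np.polyfit(P[:,0],P[:,1],1);print('yaw',np.degrees(np.arctan(d[0])),P[0],P[-1])
w=hsv[180:202,300:332];
print('handle front',plane(c,[(315,b[:,1].min())],20), 'worm',plane(c,[(316,180),(316,191),(316,202)],26), 'tips',plane(c,[(287,121),(347,121)],23))
print('faces',plane(c,[(294,145),(340,145)],23))
m=cv2.inRange(hsv,(8,90,60),(22,230,255));m=cv2.morphologyEx(m,cv2.MORPH_OPEN,np.ones((7,7)))
print('mat',plane(c,[(149,84),(430,45),(439,327)],5))
```

```text
row145 [(110, 4, 173), (110, 4, 173), (105, 6, 173), (110, 4, 172), (113, 6, 166), (120, 4, 130), (10, 19, 82), (13, 105, 92), (14, 114, 98), (14, 116, 101), (14, 118, 104), (14, 117, 109)]
[(14, 121, 156), (14, 122, 155), (14, 122, 148), (14, 119, 135), (14, 103, 104), (8, 16, 65), (114, 15, 87), (114, 14, 89), (114, 14, 89), (120, 14, 89), (120, 14, 89), (120, 14, 89)]
yaw 4.208500292272365 [538.68058857 189.19072847  20.        ] [475.15444165 185.0641871   20.        ]
handle front [[542.39402077 188.98266305  20.        ]] worm [[571.10314611 189.97916635  26.        ]
 [561.60771414 189.35074783  26.        ]
 [551.93723312 188.71073917  26.        ]] tips [[617.62002597 217.05216364  23.        ]
 [620.90720079 167.630039    23.        ]]
faces [[598.78283973 210.36577724  23.        ]
 [601.351154   171.74401454  23.        ]]
mat [[639.38535391 336.07943484   5.        ]
 [684.66866177 103.61099821   5.        ]
 [424.07500525  52.35960461   5.        ]]
```

```bash
python3 -m handwheel '[[0.0087,0,0.03,-0.3],[0,0,0.04,0],[0,0,0.04,0],[0,0,0.04,0],[0,0,0.015,0],[0,0,0.003,0],[0,0,0,0]]' 
python3 -m handwheel '[[0,0,0.002,0],[0,0,0.002,0],[0,0,0,0]]'
```

```text
time: 3.1
tool_pos: [553.2, 188.1, 34.8]
tcp_rot: [-180.0, -0.1, 4.0]
ft_force: [-0.1, 0.6, 0.3]
finger_gap: 0.3
grip_force: 0.0
time: 3.4
tool_pos: [553.2, 188.7, 30.5]
tcp_rot: [-180.0, -0.1, 4.0]
ft_force: [-0.2, -0.1, -0.4]
finger_gap: -0.3
grip_force: 0.0
```

```bash
python3 -m handwheel '[[-0.001,-0.001,0.001,0],[0,0,0.001,0],[0,0,0.001,0],[0,0,0,0]]'
python3 -m handwheel '[[0,0,0.001,0],[0,0,0,0]]'
```

```text
time: 3.8
tool_pos: [551.6, 189.7, 27.4]
tcp_rot: [-180.0, -0.0, 4.1]
ft_force: [-4.1, -0.8, 8.8]
finger_gap: -0.1
grip_force: 4.8
time: 4.0
tool_pos: [551.7, 189.7, 27.2]
tcp_rot: [-180.0, -0.0, 4.1]
ft_force: [-8.0, -2.1, 16.1]
finger_gap: -0.2
grip_force: 8.4
```

```bash
python3 -m handwheel '[[0.003,0,0,0],[0.003,0,0,0],[0.003,0,0,0]]'
python3 -m handwheel '[[0.003,0,0,0],[0.003,0,0,0],[0.003,0,0,0]]'
```

```text
time: 4.3
tool_pos: [561.3, 190.4, 27.7]
tcp_rot: [-180.0, -0.1, 4.1]
ft_force: [-6.6, -1.7, 16.7]
finger_gap: 0.2
grip_force: 8.5
time: 4.6
tool_pos: [570.4, 191.1, 27.6]
tcp_rot: [-180.0, -0.1, 4.1]
ft_force: [-4.1, 0.0, 11.7]
finger_gap: -0.1
grip_force: 5.5
```

```bash
python3 -m handwheel '[[0,0,-0.006,0],[-0.018,0,0,0],[0,0,0.006,0],[0,0,0,0]]'
python3 -m handwheel '[[0.003,0,0,0],[0.003,0,0,0],[0.003,0,0,0],[0.003,0,0,0],[0.003,0,0,0],[0.003,0,0,0]]'
python3 -m handwheel '[[0,0,-0.03,0],[-0.03,0,-0.05,0],[0,0,-0.05,0],[0,0,-0.04,0],[0,0,0,0],[0,0,0,0]]'
python3 - <<'E'
from h import *
s=r.sense();print(s['tool_pos'],s['tcp_rot']);im=r.snapshot('wrist').copy();c=cam('wrist',s);cv2.imwrite('pics/w2.png',im[:,:,::-1])
for x in (575,590,600):
  # scan across jaws at z=23 in world y
  ys=np.arange(160,222,0.5);uv=proj(c,[(x+ -(y-190)*.073,y,23) for y in ys])
  g=cv2.remap(cv2.cvtColor(im,cv2.COLOR_RGB2HSV),uv[:,0].astype(np.float32)[None],uv[:,1].astype(np.float32)[None],cv2.INTER_LINEAR)[0][:,1]
  print(x,''.join('#' if v<60 else '.' for v in g))
  k=np.where(g>=60)[0];print(ys[k.min()],ys[k.max()],(ys[k.max()]-ys[k.min()]+.5)/np.cos(.0735))
E
```

```text
time: 5.0
tool_pos: [550.7, 189.6, 26.6]
tcp_rot: [-180.0, 0.1, 4.1]
ft_force: [-11.9, -1.3, 19.8]
finger_gap: -0.0
grip_force: 11.1
time: 5.6
tool_pos: [570.9, 191.2, 27.4]
tcp_rot: [-180.0, -0.1, 4.1]
ft_force: [-3.4, 0.1, 12.5]
finger_gap: 0.1
grip_force: 5.8
time: 6.2
tool_pos: [544.7, 189.1, 189.3]
tcp_rot: [-180.0, -0.2, 4.0]
ft_force: [-1.3, -0.8, -0.6]
finger_gap: -0.3
grip_force: 0.0
[544.69654635 189.06984801 189.33666963] [-1.79973523e+02 -1.64119780e-01  4.04242118e+00]
575 .......#####################################################################################################################
160.0 163.0 3.509475264575905
590 .........#############################...............................................................#######################
160.0 210.0 50.63671453173806
600 ...........#############################..............................................................######################
160.0 210.5 51.138068140963185
```

Run:
```python
from h import *
im=cv2.imread('pics/w2.png')[:,:,::-1].copy();s={'tool_pos':[544.6965,189.0698,189.3367],'tcp_rot':[-179.9735,-.16412,4.0424]};c=cam('wrist',s)
hsv=cv2.cvtColor(im,cv2.COLOR_RGB2HSV)
print(proj(c,[(595,211,23),(595,178,23),(595,211,5),(595,178,5)]))
for v in (140,150): 
  print([int(hsv[v,x,2]) for x in range(285,302)],[int(hsv[v,x,2]) for x in range(328,346)]);print([int(hsv[v,x,1]) for x in range(285,302)],[int(hsv[v,x,1]) for x in range(328,346)])
print(plane(c,[(300,145),(320,145)],23),plane(c,[(300,145),(320,145)],5))
cr=im[100:220,260:370];cv2.imwrite('pics/c2.png',cv2.resize(cr,None,fx=5,fy=5,interpolation=cv2.INTER_NEAREST)[:,:,::-1])
```

```text
[[294.31463304 153.33410072]
 [334.52750405 156.22896163]
 [295.52013453 151.64364339]
 [333.57365156 154.38679128]]
[177, 176, 176, 176, 175, 176, 175, 170, 142, 86, 96, 102, 107, 110, 113, 114, 113] [184, 179, 173, 168, 152, 90, 81, 89, 90, 90, 90, 90, 91, 91, 90, 90, 90, 89]
[4, 4, 6, 4, 4, 6, 4, 5, 5, 18, 106, 115, 117, 116, 115, 119, 117] [123, 121, 122, 123, 119, 65, 9, 14, 14, 14, 14, 14, 14, 14, 14, 14, 14, 14]
[177, 176, 175, 175, 175, 174, 174, 174, 162, 88, 80, 91, 97, 102, 107, 112, 117] [157, 153, 153, 153, 148, 90, 82, 89, 91, 90, 90, 90, 90, 91, 90, 91, 90, 90]
[6, 4, 4, 4, 6, 4, 4, 6, 5, 6, 86, 115, 113, 118, 117, 118, 120] [122, 120, 122, 122, 119, 65, 9, 14, 14, 14, 14, 14, 17, 17, 14, 14, 17, 14]
[[601.93593026 206.738496    23.        ]
 [603.07843669 190.53084524  23.        ]] [[600.83986927 207.45499577   5.        ]
 [602.04889505 190.30369838   5.        ]]
```

View pics/c2.png

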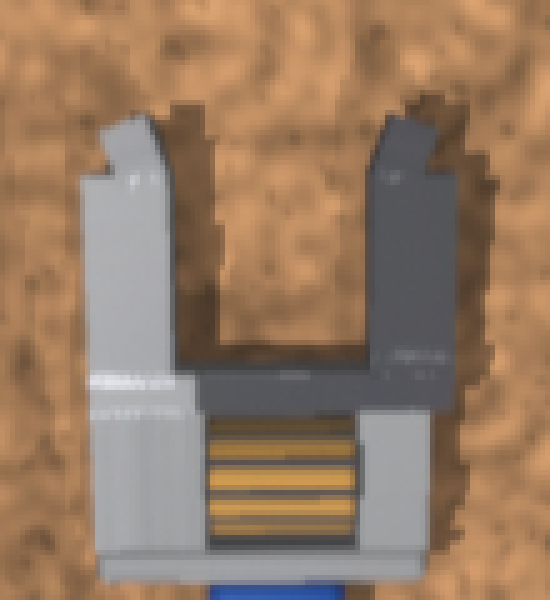

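Opening measures about 33.1 mm, within the band. I'll open it slightly (about 0.8 mm) for fitting slack on the cap.

```bash
python3 -m handwheel '[[0.02,0,0.04,0],[0,0,0.04,0],[0,0,0.04,0],[0,0,0.037,0],[0,0,0.004,0],[0,0,0.0015,0],[0,0,0,0]]'
```

```text
time: 6.95
tool_pos: [565.1, 190.2, 27.5]
tcp_rot: [180.0, -0.1, 4.0]
ft_force: [-4.7, -4.2, 25.3]
finger_gap: 0.1
grip_force: 12.6
```

```bash
python3 -m handwheel '[[0,0,-0.001,0],[-0.003,0,0,0],[-0.003,0,0,0],[0,0,-0.02,0],[-0.03,0,-0.03,0],[-0.017,0,0,0],[0,0,0,0]]' 0.06 30
```

```text
time: 7.65
tool_pos: [507.9, 186.3, 75.0]
tcp_rot: [180.0, 0.2, 4.1]
ft_force: [0.1, 0.1, -0.8]
finger_gap: 60.2
grip_force: 0.0
```

I opened the fingers too early, during the drag, so I'm rechecking the wrench pose and opening.

```bash
cat > jaw.py <<'E'
from h import *
import sys
s=r.sense();print(s['tool_pos'],s['tcp_rot']);im=r.snapshot('wrist').copy();c=cam('wrist',s);cv2.imwrite('pics/%s.png'%sys.argv[1],im[:,:,::-1])
hsv=cv2.cvtColor(im,cv2.COLOR_RGB2HSV)
b=[k for k in blobs(im,(105,120,40),(125,255,255),300) if 280<k[:,0,0].mean()<350]
if b:
  b=b[0][:,0];v0=b[:,1].min();print('handle px',v0,b[:,1].max(),b[:,0].min(),b[:,0].max())
  mid=[]
  for v in range(v0+8,min(v0+80,b[:,1].max()-3),4):
    xs=b[b[:,1]==v][:,0];mid.append(((xs.min()+xs.max())/2,v))
  P=plane(c,mid,20);d=np.polyfit(P[:,0],P[:,1],1);a=np.arctan(d[0]);f=plane(c,[(mid[0][0],v0)],20)[0]
  print('yaw',np.degrees(a),'front',f,'grip',f[0]-22*np.cos(a),np.polyval(d,f[0]-22*np.cos(a)))
  ax=np.array([np.cos(a),np.sin(a),0]);ay=np.array([-np.sin(a),np.cos(a),0]);g=np.array([f[0]-22*np.cos(a),np.polyval(d,f[0]-22*np.cos(a)),0])
  for L in (72,80):
    for z in (23,5):
      ys=np.arange(-30,26,.25);uv=proj(c,[g+L*ax+y*ay+[0,0,z] for y in ys]).astype(np.float32)
      q=cv2.remap(hsv,uv[:,0][None],uv[:,1][None],cv2.INTER_LINEAR)[0]
      k=np.where((q[:,1]>60)&(ys>-18)&(ys<20))[0];
      print(L,z,'floor',ys[k.min()],ys[k.max()],ys[k.max()]-ys[k.min()])
E
python3 -m handwheel '[[0,0,-0.05,0],[0,0,-0.05,0],[0,0,0,0],[0,0,0,0]]'
python3 jaw.py w3
```

```text
time: 8.05
tool_pos: [511.7, 186.6, 176.9]
tcp_rot: [-180.0, -0.1, 4.0]
ft_force: [0.1, 0.3, -0.4]
finger_gap: 59.7
grip_force: 0.0
[511.65231707 186.63907131 176.89385226] [-1.79986408e+02 -7.96983366e-02  4.03567199e+00]
handle px 180 327 301 330
yaw 4.489105376879569 front [542.58181651 190.59516721  20.        ] grip 520.6493073548635 188.96080742073434
72 23 floor -15.0 15.75 30.75
72 5 floor -15.75 17.0 32.75
80 23 floor -15.0 15.75 30.75
80 5 floor -15.75 16.75 32.5
```

```bash
python3 -m handwheel '[[0.027,0,0.02,0],[0.027,-0.001,0.03,0],[0,0,0.03,0],[0,0,0.03,0],[0,0,0.03,0],[0,0,0.006,0],[0,0,0.003,0],[0,0,0.0005,0],[0,0,0,0]]' 0
```

```text
time: 9.0
tool_pos: [564.7, 190.8, 27.6]
tcp_rot: [179.9, 0.0, 4.0]
ft_force: [-5.0, -3.2, 19.7]
finger_gap: 0.2
grip_force: 9.8
```

```bash
python3 -m handwheel '[[-0.003,0,0,0],[-0.003,0,0,0],[-0.002,0,0,0],[0,0,0,0]]'
python3 -m handwheel '[[0,0,-0.02,0],[-0.03,0,-0.04,0],[-0.018,0,-0.045,0],[0,0,-0.045,0],[0,0,0,0],[0,0,0,0]]'
python3 jaw.py w4
```

```text
time: 9.4
tool_pos: [558.5, 190.3, 27.8]
tcp_rot: [180.0, -0.2, 4.0]
ft_force: [4.6, -2.7, 11.5]
finger_gap: 0.2
grip_force: 5.7
time: 10.0
tool_pos: [508.7, 187.4, 176.7]
tcp_rot: [180.0, 0.0, 4.0]
ft_force: [-0.3, -0.4, -0.8]
finger_gap: -0.2
grip_force: 0.0
[508.66100656 187.3622826  176.67619568] [1.79998727e+02 2.74202273e-03 4.04243102e+00]
handle px 176 289 302 330
yaw 4.543689390594607 front [542.68070604 190.68373362  20.        ] grip 520.7498472615512 189.02804806231643
72 23 floor -15.5 15.75 31.25
72 5 floor -16.25 16.75 33.0
80 23 floor -15.5 15.75 31.25
80 5 floor -16.25 16.75 33.0
```

```bash
python3 -m handwheel '[[0.028,0,0.03,0],[0.028,0,0.03,0],[0,0,0.04,0],[0,0,0.04,0],[0,0,0.0065,0],[0,0,0.003,0],[0,0,0,0]]' 0
python3 -m handwheel '[[-0.003,0,0,0],[-0.003,0,0,0],[-0.002,0,0,0],[0,0,0,0]]'
python3 -m handwheel '[[0,0,-0.02,0],[-0.03,0,-0.04,0],[-0.018,0,-0.045,0],[0,0,-0.045,0],[0,0,0,0],[0,0,0,0]]'
python3 jaw.py w5
```

```text
time: 10.75
tool_pos: [564.6, 190.7, 27.7]
tcp_rot: [179.9, 0.1, 4.0]
ft_force: [-3.7, -2.4, 18.3]
finger_gap: -0.1
grip_force: 9.2
time: 11.15
tool_pos: [558.0, 190.2, 27.8]
tcp_rot: [180.0, -0.2, 4.0]
ft_force: [5.0, -3.4, 11.4]
finger_gap: 0.2
grip_force: 5.7
time: 11.75
tool_pos: [508.4, 187.3, 176.7]
tcp_rot: [180.0, 0.0, 4.0]
ft_force: [-0.4, 0.8, -1.3]
finger_gap: -0.0
grip_force: 0.0
[508.40646585 187.26133345 176.7225914 ] [1.79987785e+02 4.70091584e-02 4.03785511e+00]
handle px 176 289 302 329
yaw 4.56148213022804 front [542.30490607 190.54158848  20.        ] grip 520.3745895739329 188.91616649586598
72 23 floor -15.75 15.75 31.5
72 5 floor -16.75 16.75 33.5
80 23 floor -15.75 15.5 31.25
80 5 floor -16.75 16.75 33.5
```

```bash
python3 -m handwheel '[[-0.0131,0.0467,-0.01,0],[-0.0131,0.0467,-0.01,0],[-0.0131,0.0467,-0.01,0],[-0.0131,0.0467,-0.01,0],[-0.0131,0.0467,-0.01,0],[-0.0131,0.0467,-0.01,0],[-0.0131,0.0467,-0.01,0],[-0.0131,0.0467,-0.01,0],[-0.0131,0.0467,-0.01,0],[0,0,0,0]]'
python3 -m handwheel '[[0,0,0,0],[0,0,0,0]]'
python3 - <<'E'
from h import *
s=r.sense();print(s['tool_pos'],s['tcp_rot']);im=r.snapshot('wrist').copy();c=cam('wrist',s);cv2.imwrite('pics/w6.png',im[:,:,::-1])
u,v=proj(c,[(500,-237,150)])[0];print(u,v);u,v=int(u),int(v)
cv2.imwrite('pics/c6.png',cv2.resize(im[max(v-75,0):v+75,u-100:u+100],(800,600),interpolation=cv2.INTER_CUBIC)[:,:,::-1]);print(u-100,max(v-75,0))
E
```

```text
time: 12.8
tool_pos: [418.4, -245.1, 265.6]
tcp_rot: [-180.0, 0.2, 3.7]
ft_force: [1.5, 0.5, 1.0]
finger_gap: -0.1
grip_force: 0.0
time: 13.0
tool_pos: [420.1, -239.0, 265.2]
tcp_rot: [-179.8, 0.2, 4.1]
ft_force: [0.6, -0.0, 0.2]
finger_gap: 0.2
grip_force: 0.0
[ 420.08597942 -238.95503731  265.17088864] [-179.81701271    0.1811676     4.05926464]
322.8071198822316 115.06087820588914
222 40
```

View pics/c6.png

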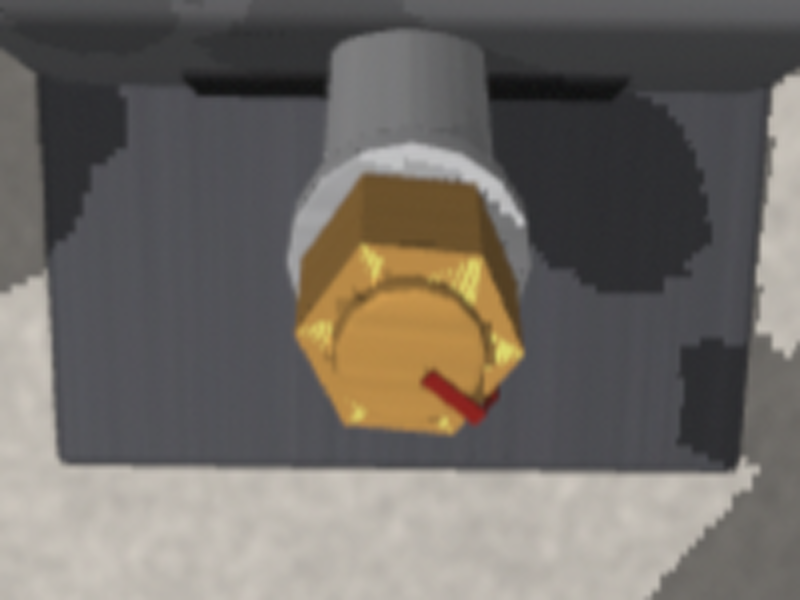

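The crop shows the hex top vertices at about (365,243), (480,248), (523,352), (455,435), (347,425) and (297,332). The red mark is at (480,412), to the right of front, so clockwise brings it to the front. Base front corners are at (62,462) and (738,470).

Run:
```python
from h import *
s={'tool_pos':[420.086,-238.955,265.171],'tcp_rot':[-179.817,.18117,4.05926]};c=cam('wrist',s)
px=lambda q:[(222+(a+.5)/4-.5,40+(b+.5)/4-.5) for a,b in q]
V=px([(365,243),(480,248),(523,352),(455,435),(347,425),(297,332)])
B=plane(c,px([(62,462),(738,470)]),12);print('base',B);e=B[0]-B[1];yaw=np.arctan2(-e[0],e[1]);print('port yaw',np.degrees(yaw))
for yw in (yaw,0):
  cy,sy=np.cos(yw),np.sin(yw);n=np.array([-.5*cy,-.5*sy,.866]);f=np.array([-.866*cy,-.866*sy,-.5]);l=np.array([-sy,cy,0]) # l: filter +y
  m=np.mean(V,0);T=plane(c,[m],160.4)[0];print('port',T-12*n)
  o,d=rays(c,V);P=o+d*(((T-o)@n)/(d@n))[:,None]-T
  a=np.degrees(np.arctan2(P@l,P@f));print('ang from front(+ to +y)',np.round(a,1),'rad',np.round(np.linalg.norm(P,axis=1),1),'mod60',np.round(a%60,1))
  o,d=rays(c,px([(480,412),(430,378)]));Q=o+d*(((T-o)@n)/(d@n))[:,None]-T;print('red',np.degrees(np.arctan2(Q@l,Q@f)))
```

```text
base [[ 455.48311063 -152.05516324   12.        ]
 [ 465.97287671 -328.98090479   12.        ]]
port yaw 3.39304256765768
port [ 500.29028577 -237.97500427  150.008     ]
ang from front(+ to +y) [ 155.3 -147.   -83.5  -23.7   32.7   93.2] rad [17.7 18.5 18.1 19.5 19.2 18.2] mod60 [35.3 33.  36.5 36.3 32.7 33.2]
red [-41.49102834 -24.8561237 ]
port [ 500.30080364 -238.33011521  150.008     ]
ang from front(+ to +y) [ 152.2 -150.2  -87.4  -26.8   29.5   89.3] rad [17.6 18.6 18.1 19.3 19.4 18.3] mod60 [32.2 29.8 32.6 33.2 29.5 29.3]
red [-44.88323047 -27.9799913 ]
```

```bash
python3 -m handwheel '[[0.01225,-0.042,0,0],[0.01225,-0.042,0,0],[0.01225,-0.042,0,0],[0.01225,-0.042,0,0],[0.01225,-0.042,0,0],[0.01225,-0.042,0,0],[0.01225,-0.042,0.025,-0.4],[0.01225,-0.042,0.025,0],[0.01225,-0.042,0.025,0],[0.01225,-0.042,0.025,0]]' 0.05 20
python3 -m handwheel '[[0,0,0.04,0],[0,0,0.04,0],[0,0,0.03,0],[0,0,0.02,0],[0,0,0.015,0],[0,0,0.005,0],[0,0,0,0]]'
```

```text
time: 14.05
tool_pos: [510.8, 189.8, 166.8]
tcp_rot: [-180.0, 0.0, 4.6]
ft_force: [0.2, -0.2, 0.7]
finger_gap: 49.7
grip_force: 0.0
time: 14.75
tool_pos: [511.4, 186.8, 18.0]
tcp_rot: [180.0, 0.1, 4.5]
ft_force: [0.6, 0.8, 0.7]
finger_gap: 49.9
grip_force: 0.0
```

```bash
python3 -m handwheel '[[0.001,-0.0015,0.006,0],[0,0,0.005,0],[0,0,0,0]]'
python3 -m handwheel '[[0,0,0,0],[0,0,0,0],[0,0,0,0],[0,0,0,0]]' 0.015 60
```

```text
time: 15.05
tool_pos: [512.9, 187.8, 7.3]
tcp_rot: [-180.0, 0.0, 4.4]
ft_force: [-0.5, -0.0, -0.7]
finger_gap: 50.0
grip_force: 0.0
time: 15.45
tool_pos: [513.4, 188.0, 8.1]
tcp_rot: [-180.0, -0.1, 4.4]
ft_force: [-1.1, 1.7, 5.1]
finger_gap: 22.3
grip_force: 59.9
```

```bash
python3 -m handwheel '[[0,0,-0.01,0],[0,0,-0.02,0],[0,0,-0.04,0],[0,0,-0.05,0],[0,0,-0.05,0],[0,0,-0.05,0],[0,0,-0.03,0],[0,0,0,0],[0,0,0,0]]'
python3 - <<'E'
from h import *
im=r.snapshot('scene');cv2.imwrite('pics/s7.png',im[:,:,::-1])
w=r.snapshot('wrist');cv2.imwrite('pics/w7.png',w[:,:,::-1])
p=proj(cam('scene'),[r.sense()['tool_pos']])[0].astype(int);print(p)
a=cv2.resize(im[p[1]-75:p[1]+75,p[0]-75:p[0]+75],(400,400),interpolation=cv2.INTER_CUBIC);b=cv2.resize(w,(400,300));b=np.vstack([b,np.zeros((100,400,3),np.uint8)])
cv2.imwrite('pics/c7.png',np.hstack([a,b])[:,:,::-1])
E
```

```text
time: 16.35
tool_pos: [512.8, 187.7, 257.2]
tcp_rot: [180.0, -0.0, 4.4]
ft_force: [-0.6, 0.2, -4.7]
finger_gap: 22.3
grip_force: 59.4
[376 243]
```

View pics/c7.png

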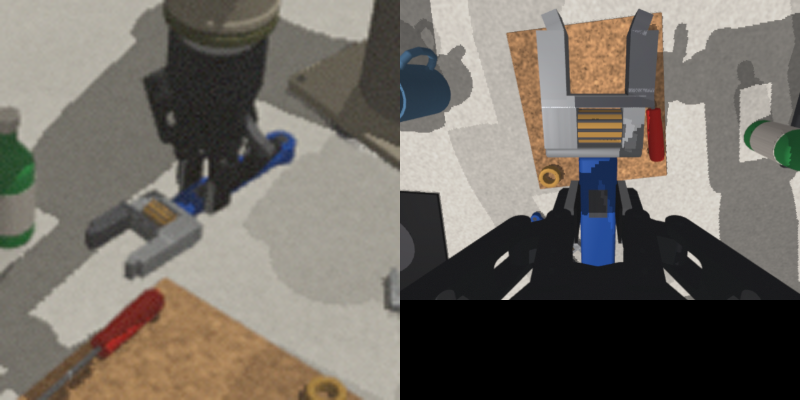

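```bash
python3 -m handwheel '[[-0.0031,0.048,-0.001,0],[-0.0031,0.048,-0.001,0],[-0.0031,0.048,-0.001,0],[-0.0031,0.048,-0.001,0],[-0.0031,0.048,-0.001,0],[-0.0031,0.048,-0.001,0],[-0.0031,0.048,-0.001,0],[-0.0031,0.048,-0.001,0],[-0.0031,0.048,-0.001,0],[-0.0031,0.048,-0.001,0]]'
python3 -m handwheel '[[0,0,0,0],[0,0,0,0],[0,0,0,0]]'
python3 - <<'E'
from h import *
s=r.sense();im=r.snapshot('scene');w=r.snapshot('wrist');cv2.imwrite('pics/w8.png',w[:,:,::-1])
p=proj(cam('scene'),[(540,-280,250)])[0].astype(int);print(p)
a=cv2.resize(im[p[1]-75:p[1]+75,p[0]-75:p[0]+75],(400,400),interpolation=cv2.INTER_CUBIC);b=cv2.resize(w,(400,300));b=np.vstack([b,np.zeros((100,400,3),np.uint8)])
cv2.imwrite('pics/c8.png',np.hstack([a,b])[:,:,::-1])
E
```

```text
time: 17.45
tool_pos: [517.7, -294.4, 264.2]
tcp_rot: [-179.8, 0.2, 4.4]
ft_force: [0.7, -0.1, -3.1]
finger_gap: 22.5
grip_force: 59.8
time: 17.75
tool_pos: [518.5, -292.0, 265.3]
tcp_rot: [-179.8, 0.2, 4.5]
ft_force: [0.5, 1.1, -3.5]
finger_gap: 22.4
grip_force: 60.1
[252 152]
```

View pics/c8.png

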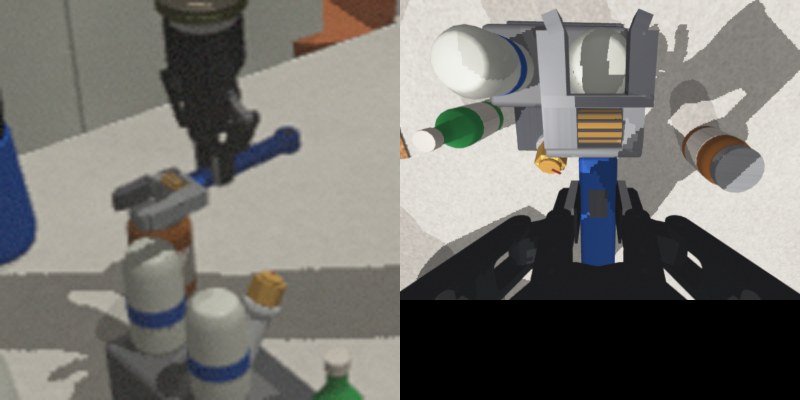

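Head and mouth are over the right cartridge. I'll lower onto it with a light grip so the wrench pivots head-up in the fingers.

```bash
python3 -m handwheel '[[0,0,0.01,0],[0,0,0.015,0],[0,0,0.01,0],[0,0,0.005,0],[0,0,0,0]]' 0.015 25
python3 -m handwheel '[[0,0,0.004,0],[0,0,0.004,0],[0,0,0.004,0],[0,0,0,0]]'
```

```text
time: 18.35
tool_pos: [518.5, -292.5, 225.6]
tcp_rot: [-179.9, 0.1, 4.4]
ft_force: [-0.2, 0.0, -3.7]
finger_gap: 22.3
grip_force: 60.1
time: 18.75
tool_pos: [519.3, -293.6, 216.6]
tcp_rot: [179.9, -0.1, 4.4]
ft_force: [-5.1, 0.9, 3.9]
finger_gap: 22.5
grip_force: 61.3
```

```bash
python3 -m handwheel '[[0,0,0.004,0],[0,0,0.004,0],[0,0,0.004,0]]'
cat > pitch.py <<'E'
from h import *
import sys
from scipy.optimize import least_squares
s=r.sense();w=r.snapshot('wrist').copy();cv2.imwrite('pics/%s.png'%sys.argv[1],w[:,:,::-1]);c=cam('wrist',s)
hsv=cv2.cvtColor(w,cv2.COLOR_RGB2HSV)
m=cv2.inRange(hsv,(105,120,30),(125,255,255));col=[np.where(m[150:420,x])[0] for x in range(305,330)]
v=np.median([k.min()+150 for k in col if len(k)]);print('handle front row',v)
# worm bright brass rows
m=cv2.inRange(hsv,(12,90,90),(28,255,255));k=[b for b in blobs(w,(12,90,70),(28,255,255),60) if 280<b[:,0,0].mean()<350]
for b in k: print('brass',cv2.boundingRect(b))
E
python3 pitch.py w9
```

```text
time: 19.05
tool_pos: [519.4, -293.9, 205.2]
tcp_rot: [179.9, -0.1, 4.4]
ft_force: [-4.9, -0.9, 5.4]
finger_gap: 22.2
grip_force: 61.7
handle front row 261.0
brass (281, 210, 77, 11)
brass (281, 194, 77, 11)
brass (281, 226, 77, 8)
brass (281, 183, 77, 7)
brass (283, 237, 73, 3)
```

```bash
python3 -m handwheel '[[0.001,0,0.004,0],[0.001,0,0.004,0],[0.002,0,0.004,0],[0.002,0,0.004,0],[0.002,0,0.004,0],[0.002,0,0.004,0],[0.001,0,0.002,0],[0,0,0,0]]'
python3 pitch.py w10
python3 - <<'E'
from h import *
s=r.sense();im=r.snapshot('scene');w=cv2.imread('pics/w10.png')[:,:,::-1]
p=proj(cam('scene'),[(540,-280,210)])[0].astype(int);print(p)
a=cv2.resize(im[p[1]-75:p[1]+75,p[0]-75:p[0]+75],(400,400),interpolation=cv2.INTER_CUBIC);b=cv2.resize(w,(400,300));b=np.vstack([b,np.zeros((100,400,3),np.uint8)])
cv2.imwrite('pics/c10.png',np.hstack([a,b])[:,:,::-1])
E
```

```text
time: 19.9
tool_pos: [529.8, -292.8, 178.1]
tcp_rot: [180.0, 0.0, 4.4]
ft_force: [-6.6, -0.4, 3.8]
finger_gap: 22.1
grip_force: 61.7
handle front row 290.0
brass (274, 250, 93, 13)
brass (276, 268, 90, 10)
brass (278, 281, 86, 3)
[253 165]
```

View pics/c10.png

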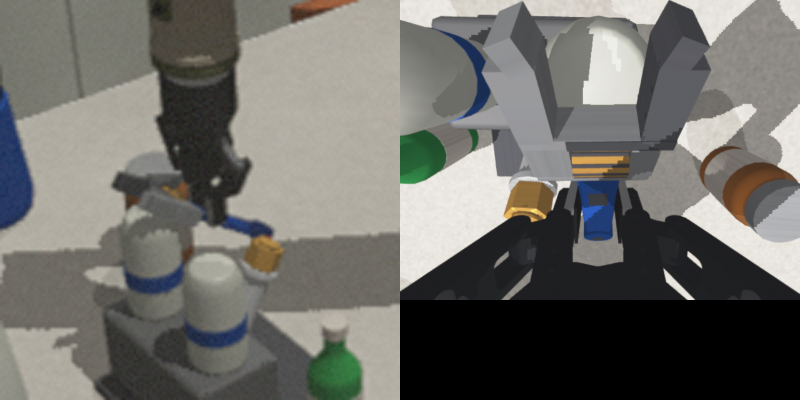

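The wrist view shows the wrench pitched head-up in the fingers, straddling the cartridge dome: tips at the top (520,2)/(672,3), tail end visible at (598,240). I'll compute the pitch from the rows.

```bash
cat > fitp.py <<'E'
from h import *
import sys
from scipy.optimize import least_squares
# wrench in tool frame: pivot (0,0,-p), pitch th head-up, offset a (grip ahead of pivot)
p=r.camera_params('wrist');K=np.array([[p['fx'],0,p['cx']],[0,p['fy'],p['cy']],[0,0,1]]);D=np.array(p['D'])
M=np.linalg.inv(np.array(p['mount']))
def P(q):return cv2.projectPoints(np.array(q,float).reshape(-1,1,3),cv2.Rodrigues(M[:3,:3])[0],M[:3,3],K,D)[0].reshape(-1,2)
def pt(th,p_,a,s,h,y=0):
    s=s+a;return (s*np.cos(th)-h*np.sin(th), -y, -p_-s*np.sin(th)-h*np.cos(th))
def solve(img):
    w=cv2.imread(img)[:,:,::-1].copy()
    B=[b for b in blobs(w,(105,120,30),(125,255,255),150) if 300<b[:,0,0].mean()<335]
    b=max(B,key=lambda k:k[:,0,1].max())[:,0];V=np.vstack([k[:,0] for k in B]);V=V[(V[:,0]>305)&(V[:,0]<330)]
    v1=V[:,1].min();v2=V[:,1].max()
    k=[cv2.boundingRect(q) for q in blobs(w,(12,90,70),(28,255,255),60) if 290<q[:,0,0].mean()<345]
    ww=max(x[2] for x in k);row=max(k,key=lambda x:x[2]);row=row[1]+row[3]/2
    print(img,'rows',v1,v2,'worm w',ww,row)
    f=lambda x:[P([pt(x[0],x[1],7.3,22,9)])[0,1]-v1,P([pt(x[0],x[1],7.3,-114,0)])[0,1]-v2]
    o=least_squares(f,[.4,7]);print('pitch deg',np.degrees(o.x[0]),'pivot h',o.x[1],'cost',o.cost)
    x=o.x;q=P([pt(x[0],x[1],7.3,40,14,12),pt(x[0],x[1],7.3,40,14,-12)]);print('pred worm w',q[1,0]-q[0,0],q[0,1])
    return o.x
if __name__=='__main__': solve('pics/%s.png'%sys.argv[1])
E
python3 fitp.py w10
```

```text
pics/w10.png rows 289 383 worm w 93 256.5
pitch deg 33.997130435927104 pivot h -1.8565479381313057 cost 4.349160564438966e-24
pred worm w 77.11462339092105 273.287896311788
```

Run:
```python
from fitp import *
def res(x,full=0):
    th,p_,a=x
    q=lambda s,h,y=0:P([pt(th,p_,a,s,h,y)])[0]
    wd=lambda s,h,y1,y2:abs(q(s,h,y1)[0]-q(s,h,y2)[0])
    return np.array([q(22,9)[1]-289,(wd(40,14,12,-12)-93),q(58,-9)[1]-168,wd(58,-9,17,-16.7)-128,q(58,9)[1]-224,.5*(q(-114,0)[1]-383),(a-7.3)*2])
for x0 in ([.4,7,7],):
    o=least_squares(res,x0,loss='soft_l1',f_scale=3);print(np.degrees(o.x[0]),o.x[1:],np.round(res(o.x),1))
# worm widths in flat image w8/w7 for sanity
for n in ('w8','w9'):
    w=cv2.imread(f'pics/{n}.png')[:,:,::-1].copy();print(n,[cv2.boundingRect(b) for b in blobs(w,(12,90,70),(28,255,255),60) if 290<b[:,0,0].mean()<345][:3],[ (b[:,0,1].min()) for b in blobs(w,(105,120,30),(125,255,255),150) if 300<b[:,0,0].mean()<335])
print('flat pred p=6',P([pt(0,6,7.3,40,14,12),pt(0,6,7.3,40,14,-12),pt(0,6,7.3,22,9)]))
```

```text
36.072404595868655 [ 7.95975492 15.10621907] [ 5.1 -3.2  1.3 -0.8 -1.7  0.4 15.6]
w8 [(284, 196, 71, 10), (284, 211, 71, 9), (284, 183, 71, 8)] [np.int32(252)]
w9 [(281, 210, 77, 11), (281, 194, 77, 11), (281, 226, 77, 8)] [np.int32(261)]
flat pred p=6 [[281.45329709 211.29451709]
 [352.01660666 211.28050919]
 [316.72919972 255.84270291]]
```

```bash
python3 -m handwheel '[[0,0,-0.02,0],[0,0,-0.025,0],[-0.0348,-0.0047,0,0],[-0.0348,-0.0047,0,0],[-0.0348,-0.0047,0,0],[-0.0348,-0.0047,0,0],[0,0,0.02,-6.2],[0,0,0.03,-6.2],[0,0,0.04,-6.2],[0,0,0,0]]' 0.015 80
python3 -m handwheel '[[0,0,0.04,0],[0,0,0.02,0],[0,0,0,0]]'
python3 pitch.py w11
python3 - <<'E'
from h import *
s=r.sense();print(s['tool_pos'],s['tcp_rot'])
E
```

```text
time: 21.0
tool_pos: [386.6, -281.4, 126.7]
tcp_rot: [-179.5, 0.2, 23.1]
ft_force: [-0.7, 1.1, -4.0]
finger_gap: 21.6
grip_force: 81.5
time: 21.3
tool_pos: [388.5, -282.9, 70.7]
tcp_rot: [-179.7, 0.1, 22.9]
ft_force: [-0.2, 0.7, -3.9]
finger_gap: 21.6
grip_force: 81.6
handle front row 285.0
brass (275, 242, 92, 14)
brass (276, 261, 90, 10)
brass (278, 274, 85, 4)
brass (275, 233, 91, 3)
[ 389.62924485 -283.90542899   72.66773482] [-1.79896733e+02  4.31968013e-02  2.29204242e+01]
```

```bash
python3 - <<'E'
from fitp import *
for a in (6,8,10,13):
  def f(x):
    q=lambda s,h,y=0:P([pt(x[0],x[1],a,s,h,y)])[0]
    return [q(22,9)[1]-285, abs(q(40,14,12)[0]-q(40,14,-12)[0])-92]
  o=least_squares(f,[.5,8]);print(a,np.degrees(o.x[0]),o.x[1],o.cost,'mouth',pt(*o.x,a,77,0))
E
python3 - <<'E'
import cv2,numpy as np
w=cv2.imread('pics/w11.png')[:,:,::-1].copy();s=cv2.cvtColor(w,cv2.COLOR_RGB2HSV)
for v in (40,80,120,150,180,200):
    row=s[v,150:500];g=''.join('B' if (10<h<30 and S>110 and V>60) else ('d' if (S<45 and V<105) else ('s' if S<45 and V<200 else ('.' if S<45 else 'o'))) for h,S,V in row[::3]);print(v,g)
E
```

```text
6 -3.9564087032463955 33.74955603557212 19.29468400659138 mouth (np.float64(82.80219714569594), 0, np.float64(-28.02276392782946))
8 -3.8463701035440057 36.883500946746345 3.6120956747055106 mouth (np.float64(84.80853795308596), 0, np.float64(-31.181581071828894))
10 6.348360480907402 31.012506145920092 1.6155871338926322e-26 mouth (np.float64(86.46651427774303), 0, np.float64(-40.63237665735947))
13 21.09447188449679 19.491466041893695 0.0 mouth (np.float64(83.96894379141766), 0, np.float64(-51.883077279276456))
40 sssssssssssdddddddddddddddddddddddddddddddddddddddddddddddddddddddddddddddddddddddddddddddddddddddddddddddddddddddddd
80 sssssssssssssssssssdddddddddddddsddddddddddddddddddddddddddddddddddddddddddddddddddddddddddddddddddddddddddddddddds..
120 sssssssssssssssssssssssssddddddd.........................ssdddddddddddddddddddddddddddddddddddddddddddddddddddds.....
150 ...ssssssssssssssssssssssssddddddd.......................ss......ssssssssssssdddddddddddddddddddddddddddddd..........
180 ........ssssssssssssssssssssssddddddddddddddsssssssssssssssssssssssssssssssssddddddddddddddddddddddddds...s.sssssssss
200 ..........sssssssssssssssssssssddddddsssssssssssssssssssssssssssssssssssssssssddddddddddddddddddddddsssssssssssssssss
```

Run:
```python
from h import *
s=r.sense();im=r.snapshot('scene');w=cv2.imread('pics/w11.png')[:,:,::-1];cv2.imwrite('pics/s11.png',im[:,:,::-1])
p=proj(cam('scene'),[(420,-270,110)])[0].astype(int);x0,y0=p[0]-60,p[1]-70;print(x0,y0,s['tool_pos'])
a=cv2.resize(im[y0:y0+129,x0:x0+107],None,fx=3.75,fy=3.75,interpolation=cv2.INTER_CUBIC)[:480,:400]
b=w[:,120:520]
o=np.zeros((480,800,3),np.uint8);o[:a.shape[0],:a.shape[1]]=a;o[:,400:]=b
cv2.imwrite('pics/c11.png',o[:,:,::-1])
```

```text
233 111 [ 389.62924485 -283.90542899   72.66773482]
```

View pics/c11.png

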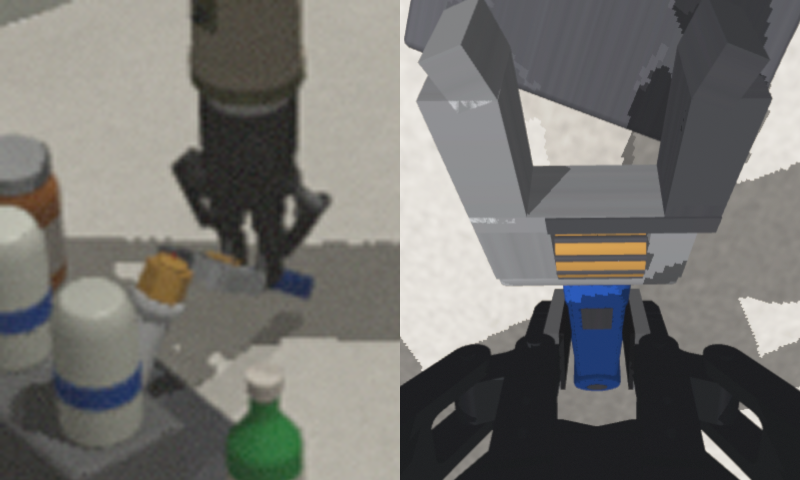

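The scene crop shows the wrench pitched up, with its jaws just in front of the cap (165,278). The wrist crop shows the throat top corners at (527,217)/(663,217), throat bottom at (531,167)/(662,165), dark jaw flat-end corner at (770,97) and tail (597,388). Fitting the pitch from these.

Run:
```python
from fitp import *
obs=[((58,9,17),(247,217)),((58,9,-16.7),(383,217)),((58,-9,17),(251,167)),((58,-9,-16.7),(382,165)),((90,9,-30.7),(490,97)),((22,9,0),(316,283)),((-114,0,0),(317,388))]
def res(x):
    th,p_,a,y0,psi=x;e=[]
    for (s,h,y),uv in obs:
        X=np.array(pt(th,p_,a,s,h,y+y0+psi*s));e+=list((P([X])[0]-uv)*(.3 if s==-114 else 1))
    return np.array(e)
o=least_squares(res,[.5,8,8,0,0],loss='soft_l1',f_scale=3);print(np.degrees(o.x[0]),o.x[1:],np.round(res(o.x),1))
x=o.x;print('mouth tool',pt(*x[:3],77,0,x[3]+77*x[4]),'psi deg',np.degrees(x[4]))
```

```text
35.82486777884759 [ 4.49544694e+00  1.57231995e+01 -2.18499656e-02  5.20225464e-03] [-1.1 -1.   1.  -1.   2.4 -1.5 -5.2  0.4  0.3  0.7  0.4  4.9  0.2 -2.2]
mouth tool (np.float64(75.18088409338287), np.float64(-0.3787236415448759), np.float64(-58.767229609355276)) psi deg 0.2980672347347231
```

```bash
python3 -m handwheel '[[0,0,0.008,0],[0,0,0.003,0],[0,0,0,0]]'
python3 -m handwheel '[[0,0,0.003,0],[0,0,0.003,0]]'
python3 -m handwheel '[[0,0,0.003,0],[0,0,0.003,0]]'
```

```text
time: 21.7
tool_pos: [390.1, -284.4, 61.7]
tcp_rot: [180.0, -0.0, 23.0]
ft_force: [0.1, -0.4, -3.4]
finger_gap: 21.6
grip_force: 81.5
time: 21.9
tool_pos: [392.4, -284.6, 57.6]
tcp_rot: [179.8, -0.2, 23.0]
ft_force: [8.2, 10.2, 15.8]
finger_gap: 21.5
grip_force: 83.4
time: 22.1
tool_pos: [393.6, -285.7, 52.7]
tcp_rot: [179.7, -0.3, 23.0]
ft_force: [8.5, 4.7, 12.6]
finger_gap: 21.7
grip_force: 83.4
```

```bash
python3 -m handwheel '[[0,0,0.002,0],[0,0,-0.012,0],[-0.003,0,-0.012,0],[-0.002,0,0,0],[0,0,0,0]]'
python3 pitch.py w12
python3 - <<'E'
from h import *
s=r.sense();print(s['tool_pos'],s['tcp_rot'],s['ft_force'])
w=cv2.imread('pics/w12.png')[:,:,::-1].copy()
g=cv2.cvtColor(w,cv2.COLOR_RGB2GRAY)
print([int(v) for v in g[150:300:3,300]])
E
```

```text
time: 22.6
tool_pos: [385.1, -286.6, 71.8]
tcp_rot: [180.0, -0.0, 23.0]
ft_force: [0.3, 0.4, -3.8]
finger_gap: 21.7
grip_force: 82.0
handle front row 278.0
brass (277, 226, 89, 13)
brass (277, 245, 88, 10)
brass (279, 259, 84, 5)
brass (277, 216, 88, 4)
[ 384.89964672 -286.30157229   71.29028249] [-1.79992755e+02  7.71044790e-03  2.30076346e+01] [-0.20187683  0.17195745 -3.20144137]
[195, 193, 116, 109, 112, 110, 109, 109, 109, 108, 111, 111, 113, 112, 110, 112, 109, 74, 74, 74, 75, 74, 102, 113, 77, 86, 155, 162, 163, 149, 79, 81, 150, 152, 149, 99, 80, 129, 89, 142, 143, 139, 121, 74, 85, 85, 84, 85, 84, 75]
```

Run:
```python
from fitp import *
def res(x):
    th,p_,a=x;q=lambda s,h,y=0:P([pt(th,p_,a,s,h,y)])[0]
    return np.array([q(58,9)[1]-200.5,q(58,-9)[1]-155.5,q(22,9)[1]-276.5,.5*(abs(q(40,14,12)[0]-q(40,14,-12)[0])-89),.3*(a-15.7),.3*(p_-4.5)])
o=least_squares(res,[.5,5,15]);x=o.x;print(np.degrees(x[0]),x[1:],np.round(res(x),1))
m=np.array(pt(*x,77,0));print('mouth tool',m)
s=r.sense();R=Ro.from_euler('xyz',s['tcp_rot'],degrees=True).as_matrix()
W=R@m+s['tool_pos'];port=np.array([500.3,-238,150]);print('mouth world',W,'delta world',port-W,'delta tool',R.T@(port-W))
```

```text
33.99474542982772 [ 1.32519935 17.41723615] [ 0.1 -0.8  1.  -1.9  0.5 -1. ]
mouth tool [ 78.28027797   0.         -54.11546895]
mouth world [ 456.96232316 -255.70888169  125.39521613] delta world [43.33767684 17.70888169 24.60478387] delta tool [ 46.80855697   0.63539361 -24.61116379]
```

```bash
python3 -m handwheel '[[0.006,0.0001,-0.0032,0],[0.006,0.0001,-0.0032,0],[0.006,0.0001,-0.0032,0],[0.004,0.0001,-0.0022,0]]'
python3 -m handwheel '[[0.004,0.0001,-0.0022,0],[0.004,0,-0.0022,0]]'
python3 -m handwheel '[[0.004,0,-0.0022,0],[0.004,0,-0.0022,0]]'
```

```text
time: 23.05
tool_pos: [406.5, -277.8, 83.6]
tcp_rot: [180.0, -0.0, 23.1]
ft_force: [-1.1, -0.6, -3.6]
finger_gap: 21.5
grip_force: 82.3
time: 23.25
tool_pos: [411.4, -275.3, 86.8]
tcp_rot: [-179.9, 0.2, 23.0]
ft_force: [-14.0, -10.8, -10.6]
finger_gap: 21.6
grip_force: 81.6
time: 23.45
tool_pos: [416.7, -272.7, 89.9]
tcp_rot: [-179.9, 0.4, 23.0]
ft_force: [-20.2, -13.3, -14.1]
finger_gap: 21.8
grip_force: 81.2
```

```bash
python3 -m handwheel '[[0,0.0025,0,-2],[0,0.0025,0,-2],[0,0,0,0]]'
python3 -m handwheel '[[0.003,0,-0.0016,0],[0.003,0,-0.0016,0]]'
```

```text
time: 23.75
tool_pos: [419.9, -277.6, 90.8]
tcp_rot: [-179.9, 0.3, 27.0]
ft_force: [-12.1, -7.8, -7.7]
finger_gap: 21.9
grip_force: 82.2
time: 23.95
tool_pos: [420.0, -275.9, 91.0]
tcp_rot: [-179.7, 0.9, 26.9]
ft_force: [-36.0, -26.3, -21.7]
finger_gap: 21.4
grip_force: 81.2
```

```bash
python3 -m handwheel '[[-0.002,0,0.001,0],[0,0,0,0]]'
python3 pitch.py w13
python3 - <<'E'
from h import *
s=r.sense();print(s['tool_pos'],s['tcp_rot'],s['ft_force'])
w=cv2.imread('pics/w13.png')[:,:,::-1].copy();h=cv2.cvtColor(w,cv2.COLOR_RGB2HSV)
def cl(p):
    H,S,V=[int(v) for v in p]
    if (H<8 or H>172) and S>120: return 'R'
    if 10<H<30 and S>90: return 'B' if V>140 else 'b'
    if 100<H<128 and S>110: return 'u'
    return 'd' if V<70 else ('g' if V<105 else ('s' if V<150 else ('w' if V<190 else '.')))
for v in range(20,300,7): print('%3d '%v+''.join(cl(h[v,x]) for x in range(130,500,4)))
E
```

```text
time: 24.15
tool_pos: [420.3, -276.5, 91.1]
tcp_rot: [-179.8, 0.6, 26.9]
ft_force: [-21.6, -17.4, -14.1]
finger_gap: 21.8
grip_force: 81.8
handle front row 280.0
brass (216, 0, 194, 174)
brass (278, 230, 90, 14)
brass (279, 249, 88, 11)
brass (280, 263, 84, 5)
brass (279, 220, 89, 5)
[ 420.25503229 -276.43606419   91.10370333] [-179.76706435    0.62294422   26.87998325] [-21.87071556 -17.89873968 -13.60876781]
 20 ..........gssssssssgggggggBBBBBBBBBBBBBBBBBBBBBBBBBBBBBBBBBBBBBBbbbbbbgdddddddddddddddggggggg
 27 .........ssssssssssgggggBBBBBBBBBBBBBBBBBBBBBBBBBBBBbBBBBBBBBBBBBBBbbbdddddddddggddddddgggggg
 34 .........sssssssssssggBBBBBBBBBBBBBBBBBBBBBBBBBBBBBBBBbBBBBBBBBBBBBBBbddddddddgggggggdddggggg
 41 ........wssssssssssssgBBBBBBBBBBBBBBBBBBBBBBBBBBBBBBBBBBBBBBBBBBBBBBBddddddddgggggggggggggggg
 48 ........gsssssssssssssgBBBBBBBBBBBBBBBBBBBBBBBBBBBBBBBBBBbbBBBBBBBBBBdddddddggggggggggggggggg
 55 .......wsssssssssssssssBBBBBBBBBBBBBBBBBBBBBBBBBBBBBBBBBBbbbBBBBBBBBBddddddgggggggggggggddggg
 62 .......gssssssssssssssssBBBBBBBBBBBBBBBBBBBBBBBBBBBBBBBBBBBbBBBBBBBBBdddddggggggggggggdgggggg

[... 2533 characters left out ...]
ssssssssssssss
251 .....................sssssssssssssssssBBBBBBBBBBBBBBBBBBBBBBsssssssssssssssssssssssssssssssss
258 ......................ssssssssssssssssBBBBBBBBBBBBBBBBBBBBBggssssssssssssssssssssssssssssssss
265 ......................wsssssssssssssssBBBBBBBBBBBBBBBBBBBBBsssssssgsgssssssssssssssssssssssss
272 ........................wwsssssssssssssssssssssssssssssssssssssgggggsssssssssssssssssssssssss
279 ...............................w..wwwwwussssssssssssssssssssgggggggssssssssssssssssssssssssss
286 .......................................uuuuuuuuuuuuuuuugsssssssssssssssssssssssssssssssssssss
293 ....................................ggguuuuuuuuuuuuuuuugggsssssssssssssssssssss.........sssss
```

The ASCII map shows the cap between the jaws with its front vertex about 10 mm short of the throat, and the hex rotated about 5° ccw relative to the jaws. I'll turn the heading a little more and push on.

```bash
python3 -m handwheel '[[-0.001,0.0035,0,-2.5],[0,0.0035,0,-2.5],[0,0,0,0]]'
python3 -m handwheel '[[0.003,0,-0.0016,0],[0.003,0,-0.0016,0],[0,0,0,0]]'
```

```text
time: 24.5
tool_pos: [424.3, -282.2, 92.0]
tcp_rot: [-179.7, 0.4, 32.1]
ft_force: [-17.6, -8.1, -8.5]
finger_gap: 22.0
grip_force: 83.7
time: 24.8
tool_pos: [424.2, -279.8, 92.3]
tcp_rot: [-179.4, 1.0, 31.9]
ft_force: [-34.3, -20.6, -17.4]
finger_gap: 21.6
grip_force: 85.0
```

```bash
python3 -m handwheel '[[-0.002,0,0.001,0],[0.0003,-0.0051,0.0006,3.3],[0.0003,-0.0051,0.0006,3.3],[0.0003,-0.0051,0.0006,3.3],[0.0003,-0.0051,0.0006,3.3]]'
python3 -m handwheel '[[0.0003,-0.0051,0.0006,3.3],[0.0003,-0.0051,0.0006,3.3],[0.0003,-0.0051,0.0006,3.3]]'
cat > asc.py <<'E'
from h import *
import sys
s=r.sense();print(s['time'],s['tool_pos'],s['tcp_rot'],s['ft_force'])
w=r.snapshot('wrist').copy();cv2.imwrite('pics/%s.png'%sys.argv[1],w[:,:,::-1]);h=cv2.cvtColor(w,cv2.COLOR_RGB2HSV)
def cl(p):
    H,S,V=[int(v) for v in p]
    if (H<8 or H>172) and S>120: return 'R'
    if 10<H<30 and S>90: return 'B' if V>140 else 'b'
    if 100<H<128 and S>110: return 'u'
    return 'd' if V<70 else ('g' if V<105 else ('s' if V<150 else ('w' if V<190 else '.')))
for v in range(20,300,9): print('%3d '%v+''.join(cl(h[v,x]) for x in range(180,450,4)))
E
python3 asc.py w14
```

```text
time: 25.3
tool_pos: [418.8, -261.3, 91.3]
tcp_rot: [-179.8, 0.5, 18.6]
ft_force: [-16.7, -11.1, -9.3]
finger_gap: 21.7
grip_force: 84.7
time: 25.6
tool_pos: [417.4, -246.3, 90.7]
tcp_rot: [-180.0, 0.4, 8.7]
ft_force: [-11.2, -9.9, -6.6]
finger_gap: 21.6
grip_force: 85.5
25.6 [ 417.37421243 -246.32540216   90.65365226] [-179.9929869     0.35719542    8.71281255] [-11.19605692  -9.85438451  -6.63282049]
 20 dddssssssssggggggdggggggBBBBBBBBBBBBBBBBbbbbbbbbbbbbbbbbbbswwsdddddd
 29 dgssssssssssggggdgggggbbBBBBBBBBBBBBBBBBBBBBBbbbbbbbbbbbbbbggsdddddd
 38 dssssssssssssgggggggbbBBBBBBBBBBBBBBBBBBBBBBBBBBBBbbbbbbbbbbdddddddd
 47 ggssssssssssssgdgggbbBBBBBBBBBBBBBBBBBBBBBBBBBBBBBBBBBBbbbbbbddddddd
 56 gggssssssssssssgggbBBBBBBBBBBBBBBBBBBBBBBBBBBBBBBBBBBBBBBBBBbbdddddd
 65 ssssssssssssssssgbBBBBBBBBBBBBBBBBBbBBBBBBBBbbbBBBBBBBBBBBBBBBddddgg
 74 ssssssssssssssssBBBBBBBBBBBBBBBBBBBBBBBBBBBBBBBBbbBBBBBBBBBBBBdddggg
 83 ssssssssssssssssBBBBBBBBBBBBBBBBBBBBBBBBBBBBBBBBBBbbbBBBBBBBBBdggggg
 92 ssssssssssssssswBBBBBBBBBBBBBBBBBBBBBBBBBBBBBBBBBBBBBbbBBBBBBBdggggg
101 ssssssssssssssssBBBBBBBBBBBBBBBBB
[... 941 characters left out ...]
gggggggggggggggggggggggggggggggggggggggddds
227 ........wsssssssssssssssssddddddgggbbbbbBBBBBBBBBgsssssssssssgddddss
236 .........sssssssssssssssssgBBBBBBBBBBBBBBBBBBBBbbssssgggggggssssssss
245 ..........ssssssssssssssssgggbbbBBBBBBBBBBBBBBBBBggggggggggsssssssss
254 ..........ssssssssssssssssbBBBBBBBBBBBBBBBBBBbggdggggggggggsssssssss
263 ...........sssssssssssssssgggggggggggggggssbbbbbggggggggggssssssssss
272 ............ssssssssssssssssssssssssssssdddddddggggggggggsssssssssss
281 ..........................wuuuuuussssssggggggggggggggggsssssssssssss
290 .......................wggguuuuuuuuuuuuuuuuggsssssssssssssssssssssss
299 .......................gggduuuuuuuuuuuuuuuugggssssssssssssssssssssss
```

```bash
python3 -m handwheel '[[0.003,0.0005,-0.0016,0],[0.003,0.0005,-0.0016,0],[0,0,0,0]]'
python3 -m handwheel '[[0.002,0,-0.001,0],[0,0,0,0]]'
python3 asc.py w15 | sed -n '1p;16,26p'
```

```text
time: 25.95
tool_pos: [420.9, -245.8, 92.2]
tcp_rot: [-179.8, 0.7, 8.8]
ft_force: [-21.5, -10.0, -9.5]
finger_gap: 21.6
grip_force: 85.8
time: 26.15
tool_pos: [422.0, -245.5, 92.7]
tcp_rot: [-179.8, 0.8, 8.8]
ft_force: [-23.9, -10.6, -10.0]
finger_gap: 21.5
grip_force: 86.3
26.15 [ 421.98282677 -245.47328087   92.69596642] [-179.79013407    0.78044096    8.82469839] [-23.85499895 -10.63327901  -9.97535866]
146 sssssssssssssssssswBBBBBBBBBBBBBBBBBBBBBBBBBBBBBBBBBBBBbbBBBgggggggg
155 sssssssssssssssssssBBBBBBBBBBBBBBBBBBBBBBBBBBBBBBBBBBBBbBBBBgggggggg
164 ssssssssssssssssssssBBBBBBBBBBBBBBBBBBBBBBBBBBBBBBBBBBBbBBBBgggggggg
173 ...wwsssssssssssssssgBBBBBBBBBBBBBBBBBBBBBBBBBBBBBBBBBbBBBBBgggggggg
182 ......ssssssssssssssgBBBBBBBBBBBBBBBBBBBRRRRBBBBBBBBBBBBBBBsgggggggg
191 ......sssssssssssssssgBBBBBBBBBBBBBBBBBBBRRRRRBBBBBBBBBdgggggggggggg
200 .......ssssssssssssssggggggsBBBBBBBBBBBBBBBRRRRbBbbgggdggggggggggggg
209 .......wssssssssssssssssssggggggggsBBBBBBBBBRRRRRsssssgggggggggggggd
218 ........ssssssssssssssssssgggggggggggggggsggggRRRRggggggggggggggdddg
227 ........wsssssssssssssssssdgbbbbbBBBBBBBBBBBBBbbbggggggggggggdddddgs
236 .........sssssssssssssssssgBBBBBBBBBBBBbbsggggggggsssggggggggsssssss
```

Vertex is at the throat, so the wrench is fully on the cap. Now tightening clockwise.

```bash
python3 -m handwheel '[[-0.001,-0.0043,0.0004,3],[0,-0.0043,0,3],[0,-0.0043,-0.0001,3],[-0.0001,-0.0043,-0.0002,3],[-0.0001,-0.0043,-0.0003,3]]'
python3 -m handwheel '[[-0.0002,-0.0043,-0.0005,3],[-0.0002,-0.0043,-0.0006,3],[-0.0003,-0.0043,-0.0007,3]]'
python3 asc.py w16 | sed -n '1p;12,28p'
```

```text
time: 26.7
tool_pos: [422.0, -225.2, 94.4]
tcp_rot: [179.9, 0.5, -6.3]
ft_force: [-17.0, -17.2, -10.0]
finger_gap: 21.8
grip_force: 85.8
time: 27.0
tool_pos: [423.7, -212.5, 96.5]
tcp_rot: [179.8, 0.4, -15.3]
ft_force: [-15.2, -16.1, -8.5]
finger_gap: 21.6
grip_force: 85.7
27.0 [ 423.65918054 -212.53050101   96.51123376] [179.79729791   0.43138319 -15.30103222] [-15.16496638 -16.08435967  -8.54180898]
110 dwwwwwwwwwwwwwwwwwwgBBBBBBBBBBBBBBBBBBBBBBBBBBBBBBBBBBBBBbBBBBdddddd
119 dgwwwwwwwwwwwwwwwwwggBBBBBBBBBBBBBBBBBBBBBBBBBBBBBBBBbbBBBbBBbdddddd
128 ggswwwwwwwwwwwwwwwwggBBBBBBBBBBBBBBBBBBBBBBBBBBBBBBBBbbbbbbBBbdddddd
137 gsgwwwwwwwwwwwwwwwwgggBBBBBBBBBBBBBBBBBBBBBBBBBBBBBBBBBBBBBBBbdddddd
146 ggsswwwwwwwwwwwwwwwwgggBBBBBBBBBBBBBBBBBBBBBBBBBBBBBbbBBbbBBBbdddddd
155 wggswwwwwwwwwwwwwwwwgggsBBBBBBBBBBBBBBBBBBBBBBBBBBbbbbbbbbBBbddddddd
164 .wsgswwwwwwwwwwwwwwwggggBBBBBBBBBBBBBBBBBBBBBRRRRbbbbbbbBbdddddddddd
173 ...sswwwwwwwwwwwwwwwgggggBBBBBBBBBBBBBBBBBBBBbRRRRRbbbbddddddddddddd
182 ....sswwwwwwwwwwwwwwsgggggBBBBBBBBBBBBBBBBBBbBBbRRRRRddddddddddddddd
191 .....swwwwwwwwwwwwwwwggggggggsBBBBBBBBBBBBBBBbBbggRRRRdddddddddddddd
200 .....wswwwwwwwwwwwwwwsssssssssssssssssssgggsbggggggggggddddddddddddd
209 ......wswwwwwwwwwwwwwwwwwwsgggggggggggdddddddddddddddddddddddddddddg
218 ........wwwwwwwwwwwwwwwwwwsggggggggdddddddddddddddddddddddddddddddgs
227 .........wwwwwwwwwwwwwwwwwgggggggddddddddddddddddgssssssssssssssssss
236 .........wwwwwwwwwwwwwwwwwgBBBBbbbbbbbbbbbbbbbbbbsssssssssgsssssssss
245 ..........wwwwwwwwwwwwwwwwgggddddddddddddddddddddsssssssgggsssssssss
254 ..........wwwwwwwwwwwwwwwwsBBbbbbbbbbbbbbbbbbbbbbgggggggggssssssssss
```

```bash
python3 -m handwheel '[[0.001,-0.0043,-0.0012,3],[0.001,-0.0043,-0.0012,3],[0.0005,-0.0043,-0.0012,3]]'
python3 -m handwheel '[[0,-0.0043,-0.0009,3],[0,-0.0043,-0.0009,3],[0,-0.0043,-0.001,3]]'
python3 asc.py w17 | sed -n '1p;10,28p'
```

```text
time: 27.35
tool_pos: [427.7, -199.8, 98.4]
tcp_rot: [179.8, 0.8, -24.3]
ft_force: [-23.4, -13.1, -10.4]
finger_gap: 21.5
grip_force: 86.0
time: 27.65
tool_pos: [434.2, -188.1, 101.5]
tcp_rot: [179.7, 0.6, -33.3]
ft_force: [-21.2, -10.3, -7.7]
finger_gap: 21.8
grip_force: 87.8
27.65 [ 434.22957546 -188.06040339  101.52025901] [179.69520023   0.6443003  -33.347114  ] [-21.17599958 -10.28587539  -7.70831382]
 92 g..................gggbBbbbbbBBBBBBbbbbBBBBBBBBBBBBBBBBBBBBBbbbddddd
101 dw.................gggbBbbbBBBBBBbbbbbBBBBBBBBBBBBBBBBBBBBBBBbbddddd
110 gs.................sggsbBBBBBBBBBbbbBBBBBBBBBBBBBBBBBBBBBBBBBbdddddd
119 dds................wggssBbBBBBBBbbbBBBBBBBBBBBBBBBBBBBBBBBBBBbdddddd
128 ddd.................ggsssBbBBBbbbbbBBBBBBBBBBBBBBBBBBBBBBBBBbddddddd
137 ddds................ggssssbbBBBbbbBBBBBBBBBBBBBBBBBbBBBBBBBbdddddddd
146 dddg................ggssddgbBBBBbbbBBBBBBBBBBBBBBRRRRbbBBBbddddddddd
155 dddds...............sggssdddbBBBBbbBBBBBBBBBBBBBBBbRRRRBbddddddddddd
164 sdddd...............wggggggggbBBBBBbBBBBBBBBBBBBBBBbRRRRRddddddddddd
173 sssddg..............wgggggggggbBBBBBBBBBBBBBBBBBBBBBggRRRRdddddddddd
182 sssssg...............ggggggggggbbbbbBBBBBBBBBBBBBbggggggdddddddddddd
191 ssssssw..............ggggggggggggggggggggggggggggggggggggddddddddddd
200 sssss..w.............sgggggggggggggggggggggggggggggggggggddddddddddd
209 ssws....ww............sssssssddddddddddddddddddddddddddddddddddddddd
218 gsw.....wwww..........sssssssddddddddddddddddddddddddddddddddddddddd
227 gs.......wwww..wwwwwwsssssgddddddddddddddddddddddgssssssssssssssssss
236 w.........wwwww.wwwsssssgggBBBBBBBBBBBBBBBBBBBBBBgssssssssssswssssss
245 ..........wwwwwwwwwsssssgggddddddddddddddddddddddsssssssssssssssssss
254 ...........wwwwggwgggggsgggbbbbbbbBBBBBBBBBBBBBBBsssssssssssssssssss
```

```bash
cat > red.py <<'E'
from h import *
import sys
def red(img,s):
    w=cv2.imread(img)[:,:,::-1].copy();h=cv2.cvtColor(w,cv2.COLOR_RGB2HSV)
    m=cv2.inRange(h,(0,120,60),(8,255,255))|cv2.inRange(h,(172,120,60),(180,255,255))
    c=cam('wrist',s);yw=np.radians(3.4);cy,sy=np.cos(yw),np.sin(yw);n=np.array([-.5*cy,-.5*sy,.866]);f=np.array([-.866*cy,-.866*sy,-.5]);l=np.array([-sy,cy,0])
    port=np.array([500.3,-238,150])
    for k in sorted(cv2.findContours(m,cv2.RETR_EXTERNAL,cv2.CHAIN_APPROX_NONE)[0],key=cv2.contourArea,reverse=True)[:3]:
        if cv2.contourArea(k)<30: continue
        q=k[:,0].astype(float);vx,vy,x0,y0=cv2.fitLine(k,cv2.DIST_L2,0,.01,.01).ravel();t=(q-[x0,y0])@[vx,vy]
        E=np.array([[x0+vx*t.min(),y0+vy*t.min()],[x0+vx*t.max(),y0+vy*t.max()]])
        o,d=rays(c,E);X=o+d*(((port+17*n-o)@n)/(d@n))[:,None];v=X[1]-X[0]
        P=X-port;print('px',np.round(E).tolist(),'len',round(np.linalg.norm(v),1),'line angle from front',np.degrees(np.arctan2(v@l,v@f)),'ends f,l',np.round(np.c_[P@f,P@l],1).tolist())
s=eval(sys.argv[2]) if len(sys.argv)>2 else r.sense()
red('pics/%s.png'%sys.argv[1],s)
E
python3 red.py w6 "{'tool_pos':[420.086,-238.955,265.171],'tcp_rot':[-179.817,.18117,4.05926]}"; python3 red.py w17
```

```text
px [[0.0, 79.0], [11.0, 139.0]] len 43.1 line angle from front 24.46871145695871 ends f,l [[-28.7, 185.0], [10.5, 202.9]]
px [[328.0, 134.0], [343.0, 143.0]] len 11.7 line angle from front -60.35628578670679 ends f,l [[4.3, -2.2], [10.1, -12.4]]
px [[379.0, 142.0], [406.0, 175.0]] len 13.0 line angle from front -6.177943504517018 ends f,l [[4.1, -0.0], [17.0, -1.4]]
px [[3.0, 408.0], [4.0, 383.0]] len 11.8 line angle from front -119.14842770706278 ends f,l [[0.3, 116.5], [-5.5, 106.2]]
```

```bash
python3 -m handwheel '[[0.0005,-0.0043,-0.0013,3],[0.0005,-0.0043,-0.0013,3]]'
python3 -m handwheel '[[0.0005,-0.0045,-0.0013,3],[0,-0.002,0,1],[0,0,0,0]]'
python3 asc.py w18 | sed -n '1p;16,24p'; python3 red.py w18
```

```text
time: 27.9
tool_pos: [439.4, -181.1, 103.5]
tcp_rot: [179.6, 0.7, -39.3]
ft_force: [-21.2, -7.8, -11.4]
finger_gap: 21.7
grip_force: 87.1
time: 28.2
tool_pos: [444.0, -176.5, 104.7]
tcp_rot: [179.6, 0.7, -43.2]
ft_force: [-20.5, -9.6, -11.5]
finger_gap: 21.5
grip_force: 87.5
28.2 [ 444.04485175 -176.5173316   104.71483101] [179.56955001   0.66439317 -43.23903656] [-20.4812078   -9.56660492 -11.52788044]
146 ddddds....sssssssssssggdddgsbbbbBBBbbbBBBBBBBBBBBBBbbRRRRbdddddddddd
155 dddddd.....ssssssssssgggggggggbbBBBBbbbBBBBBBBBBBBBBBBbRRRRddddddddd
164 dddddds.....sssssssssgggggggggggbBBBBBbbbBBBBBBBBBBBBBggdRRgdddddddd
173 sgddddd...sssssssssssggggggggggggbBBBBBBBBBBBBBBBBBBgggggddddddddddd
182 ssssddds...sssssssssssgggggggggggggggggggggggggggggggggggddddddddddd
191 sssssssd...sssssssssssggggggggggggggggggggggggggggggggggggdddddddddd
200 ssssssssw...sssssssssssssssssssddddddddddddddddddddddddddddddddddddd
209 sssssssss.....wsssssssssssssssgddddddddddddddddddddddddddddddddddddd
218 ggggsssss.....sssssssssssssgbbbbbbbbbbbbbbbbbbbbbgssssssssssssssssss
px [[11.0, 445.0], [62.0, 414.0]] len 14.8 line angle from front -69.01905058287944 ends f,l [[-13.9, 120.3], [-8.6, 106.5]]
px [[388.0, 133.0], [415.0, 165.0]] len 13.0 line angle from front 0.5636294420293775 ends f,l [[4.3, 0.0], [17.3, 0.1]]
```

```bash
python3 -m handwheel '[[0.001,0.004,-0.0002,-3],[0.003,0.002,-0.0015,-1],[0.003,0,-0.0015,0],[0,0,0,0]]'
python3 asc.py w19 | sed -n '1p;14,25p'; python3 red.py w19
```

```text
time: 28.65
tool_pos: [441.9, -183.1, 105.4]
tcp_rot: [179.6, 1.3, -39.2]
ft_force: [-29.6, 0.6, -12.0]
finger_gap: 21.8
grip_force: 86.9
28.65 [ 441.86824584 -183.0554682   105.39684892] [179.57526226   1.26180002 -39.20745289] [-29.61519028   0.60224385 -12.0303549 ]
128 ggg............wssssggssbbbBBBBBBBbbbBBBBBBBBBBBBBBBBBBBBBBBbddddddd
137 dddg............ssssggsssbbbBBBBBbbbbBBBBBBBBBBBBBBBBBBBBBBBbddddddd
146 dddd..........ssssssgggsssbbbBBBbbbbBBBBBBBBBBBBBBBBBBBBBBBbdddddddd
155 ddddd..........sssssgggssdgbbbBBBbbbBBBBBBBBBBBBBBgRRbBBBBbddddddddd
164 dddddw.........wssssggggggggbbBBBBbbBBBBBBBBBBBBBbbRRRRBbddddddddddd
173 ssdddd.........wsssssgggggggggbBBBBbbBBBBBBBBBBBBBBBbRRRRddddddddddd
182 ssssddw......wsssssssggggggggggbBBBBBBBBBBBBBBBBBBBBggRRRRdddddddddd
191 ssssssg.........wssssgggggggggggbBBBBBBBBBBBBBBBBBgggggggddddddddddd
200 sssssssw.........sssssssssssssggggggggggggggggggggggggggggdddddddddd
209 gsssssss.........sssssssssssssdddddddddddddddddddddddddddddddddddddd
218 gggsssss........wsssssssssgsggdddddddddddddddddddddddddddddddddddddd
227 sgggsss.........wsssssssssgbbbbbbbbbbbbbbbbbbbbbbgssssssssssssswwsss
px [[-1.0, 430.0], [52.0, 410.0]] len 12.5 line angle from front -57.54196472987196 ends f,l [[-12.2, 117.3], [-5.5, 106.8]]
px [[381.0, 154.0], [406.0, 184.0]] len 13.0 line angle from front -0.9611730373732353 ends f,l [[4.3, 0.2], [17.3, -0.0]]
```

```bash
python3 -m handwheel '[[0.001,-0.004,-0.0004,2.5],[0.0005,-0.004,-0.0004,2.5],[0,-0.0015,0,1],[0,0,0,0],[0,0,0,0]]'
python3 asc.py w20 | sed -n '1p;16,24p'; python3 red.py w20
```

```text
time: 29.2
tool_pos: [448.3, -177.0, 105.7]
tcp_rot: [179.4, 1.3, -45.2]
ft_force: [-33.8, -2.1, -11.8]
finger_gap: 21.9
grip_force: 88.6
29.2 [ 448.33958922 -176.95813381  105.74085446] [179.35555818   1.26838745 -45.2197912 ] [-33.82270419  -2.11152496 -11.79491535]
146 gdddg.wssssssssssssssggsssbbbbBBBBBbbbBBBBBBBBBBBBBBbRBBBBBBbddddddd
155 ddddds..sssssssssssssggdgssgbbbBBBbbbbBBBBBBBBBBBBBbRRRRBBBddddddddd
164 ddddddsssssssssssssssggggggggbbbBBBBbbBBBBBBBBBBBBBbBbRRRRgddddddddd
173 ddddddsssssssssssssssggggggggggbbBBBBbbBBBBBBBBBBBBBBBBgRRRRdddddddd
182 ssgdddd.sssssssssssssggggggggggggbBBBBBbBbBBBBBBBBBBBgggggdddddddddd
191 sssssgdswsssssssssssssggggggggggggbBBBBBBBBBBBBBBBBsggggggdddddddddd
200 ssssssss..sssssssssssssssssssssggggggggggggggggggggggggggggddddddddd
209 ssssssssw.sssssssssssssssssssssddddddddddddddddddddddddddddddddddddd
218 ggsssssss..ssssssssssssssssggggddddddddddddddddddddddddddddddddddddd
px [[388.0, 150.0], [415.0, 178.0]] len 13.0 line angle from front 0.23624945614898207 ends f,l [[4.4, 0.1], [17.3, 0.2]]
px [[49.0, 432.0], [64.0, 420.0]] len 5.3 line angle from front -78.755786894361 ends f,l [[-15.6, 107.4], [-14.6, 102.2]]
```

```bash
python3 red.py w15 "{'tool_pos':[421.9828,-245.4733,92.696],'tcp_rot':[-179.79,.78044,8.8247]}"; python3 red.py w14 "{'tool_pos':[417.374,-246.325,90.654],'tcp_rot':[-179.993,.3572,8.7128]}"
python3 -m handwheel '[[-0.001,0.004,0,-3],[-0.005,0,0.0026,0],[-0.005,0,0.0026,0],[0,0,0,0]]'
python3 asc.py w21|sed -n '1p'; python3 red.py w21
```

```text
px [[341.0, 180.0], [378.0, 218.0]] len 13.0 line angle from front -44.56745578438404 ends f,l [[3.9, -1.4], [13.2, -10.5]]
px [[342.0, 153.0], [380.0, 195.0]] len 12.9 line angle from front -43.68229931200184 ends f,l [[3.8, -1.5], [13.2, -10.4]]
time: 29.65
tool_pos: [445.0, -178.4, 106.7]
tcp_rot: [179.6, 0.0, -42.3]
ft_force: [-13.8, -20.4, -6.2]
finger_gap: 21.7
grip_force: 89.6
29.65 [ 445.00784443 -178.35805911  106.68667359] [ 1.79592235e+02  2.64492099e-02 -4.22752032e+01] [-13.79476257 -20.42778738  -6.2281713 ]
px [[8.0, 444.0], [61.0, 415.0]] len 15.1 line angle from front -67.16597342047183 ends f,l [[-13.9, 123.2], [-8.1, 109.3]]
px [[388.0, 140.0], [413.0, 171.0]] len 13.0 line angle from front 0.09104801584377793 ends f,l [[4.3, -0.0], [17.3, 0.0]]
```

```bash
python3 -m handwheel '[[0,0.003,0,-1],[-0.005,0,0.0028,0],[-0.005,0,0.0028,0],[0,0,0,0]]'
python3 asc.py w22|sed -n '1p;3,32p'; python3 red.py w22
```

```text
time: 30.1
tool_pos: [437.7, -174.7, 103.0]
tcp_rot: [179.7, -0.2, -41.3]
ft_force: [-10.0, -18.1, -1.5]
finger_gap: 21.4
grip_force: 88.7
30.1 [ 437.73061474 -174.71246596  102.98982705] [179.71045195  -0.24759362 -41.26477448] [-10.02589189 -18.13883491  -1.50845506]
 29 ggggsssssssssssggggggsbbbbbbbbbbbbbBBBBBBBBBbbbBBBBBBBBBBbBBbbbbdddd
 38 gggggsssssssssssggggggbbbbbbbbbbbbBBBBBBbbbbBBBBBBBBBBBBBBBBbbbbdddd
 47 ggdgggssssssgssssgggggbbbbbbbbbbBBBBBbbbbbBBBBBBBBBBBBBBBBBBBbbbdddd
 56 dggggggsssssssssssggggbbbbbbbbBBBBBBbbbbBBBBBBBBBBBBBBBBBBBBBBbbdddd
 65 g.....sssssssssssssgggbbbbbbBBBBBBBBbbbBBBBBBBBBBBBBBBBBBBBBBBbbdddd
 74 g.....sssssssssssssgggsbbbbbBBBBBBBbbbBBBBBBBBBBBBBBBBBBBBBBBBbbdddd
 83 gg......sssssssssssgggsgbbbbbBBBBbbbbbBBBBBBBBBBBBBBBBBBBBBBBbbddddd
 92 gg.......sssssssssssggssbbbbbBBBBBbbbBBBBBBBBBBBBBBBBBBBBBBBBbbddddd
101 ggg.......wsssssssssggsssbbbbbBBBbbbbBBBBBBBBBBBBBBBbRRBBBBBBbdddddd
110 ggg.........ssssssssgggsssbbbbbBBBbbbBBBBBBBBBBBBBBbRRRRBBBBbddddddd
119 gdgs.........sssssssgggddgsgbbbBBBBbbbBBBBBBBBBBBBBbBRRRRRbddddddddd
128 dddd..........wsssssggg
[... 904 characters left out ...]
sssssssssssssssss
245 ssssgs.......wssssssssssgggBBBBBBBBBBBBBBBBBBBBBBsssssssssssssssssss
254 sssss......gssgsssssssssssgdddddddddddddddddddgggsssssssssssssssssws
263 sss........sgggggggssssssssdddddddggggggbbbbbbbbssssssssssswsswsssss
272 sw..........wgggggggggggggssssssssssssssssssgggsgsssssss...ssw..ssss
281 ...........................uuuuuuuuuuuuuuuuu.....................sss
290 ........................ggguuuuuuuuuuuuuuuuug....................sss
px [[-2.0, 418.0], [60.0, 427.0]] len 15.1 line angle from front 5.3609498418919665 ends f,l [[-11.0, 119.8], [4.0, 121.2]]
px [[389.0, 101.0], [413.0, 141.0]] len 13.2 line angle from front 3.1354613119340167 ends f,l [[4.2, 0.1], [17.4, 0.8]]
```

```bash
python3 -m handwheel '[[-0.006,0.001,0.0028,0],[-0.006,0.001,0.0028,0],[-0.006,0,0.0028,0]]'
python3 -m handwheel '[[-0.008,0,0.0035,0],[-0.008,0,0.0035,0],[-0.01,0,0.003,0],[0,0,0,0]]'
python3 asc.py w23|sed -n '1p;3,10p'; python3 red.py w23
```

```text
time: 30.45
tool_pos: [423.6, -161.8, 94.3]
tcp_rot: [180.0, -0.1, -41.2]
ft_force: [1.0, 0.5, -3.9]
finger_gap: 21.8
grip_force: 84.6
time: 30.85
tool_pos: [402.3, -141.9, 82.5]
tcp_rot: [180.0, 0.1, -41.0]
ft_force: [-0.1, 0.1, -3.2]
finger_gap: 21.8
grip_force: 84.8
30.85 [ 402.33674847 -141.91720542   82.52414785] [ 1.79982620e+02  1.28058284e-01 -4.10094937e+01] [-0.11629038  0.10722885 -3.23723738]
 29 ....sssssggggggggsssssssssssgddddddddddddddddddddddddddddddssddddddd
 38 wwwsssssssggggggggssssssssssgddddddddddddddddddddddddddddsssdddddddd
 47 ww.wwwssssggggggggsssssssssssdddddddddddddddddddddddddgssssddddddddd
 56 gwwwwwwwsssssgggggssssssssssgdddddddddddddddddddddddsssssssddddddddd
 65 ggswwwwsssssssggggsssssssssssdddddddddddddddddddddssssssssdddddddddd
 74 ..........sssssggggsssssssssddddddddddddddddddddssssssssssdddddddddd
 83 .........wsssssggggsssssssssgdddddddddddddddddwwsswsssswwgdddddddddd
 92 ...........wsssggggsssssssssdddddddddddddddgssswwwsssssssddddddddddd
px [[6.0, 418.0], [13.0, 367.0]] len 19.9 line angle from front -111.79197010658436 ends f,l [[28.1, 152.3], [20.8, 133.8]]
```

```bash
python3 -m handwheel '[[-0.01,0,-0.045,0],[0,0,-0.045,0],[0,0,-0.03,-7.6],[0,0,0,-7.6],[0,0,0,-7.6],[0,0,0,-7.6],[0,0,0,-7.6],[0,0,0,-7.5],[0,0,0,0]]'
python3 red.py w23 >/dev/null
python3 - <<'E'
from h import *
s=r.sense();print(s['tool_pos'],s['tcp_rot']);
R=Ro.from_euler('xyz',s['tcp_rot'],degrees=True).as_matrix();print('delta tool to (520,189,130):',R.T@(np.array([520,189,130])-s['tool_pos']))
E
```

```text
time: 31.8
tool_pos: [396.6, -136.9, 203.8]
tcp_rot: [180.0, -0.0, 4.6]
ft_force: [0.9, 0.2, -3.9]
finger_gap: 22.0
grip_force: 84.8
[ 396.55933529 -136.87164947  203.84835698] [ 1.79979686e+02 -3.56038152e-02  4.57163223e+00]
delta tool to (520,189,130): [ 148.97574494 -315.0221849    73.82926183]
```

```bash
python3 -m handwheel '[[0.0186,-0.0394,0,0],[0.0186,-0.0394,0,0],[0.0186,-0.0394,0,0],[0.0186,-0.0394,0,0],[0.0186,-0.0394,0,0],[0.0186,-0.0394,0,0],[0.0186,-0.0394,0.02,0],[0.0186,-0.0394,0.02,0],[0,0,0.03,0],[0,0,0,0]]'
python3 -m handwheel '[[0,0,0.03,0],[0,0,0.02,0],[0,0,0.01,0],[0,0,0,0]]'
```

```text
time: 32.8
tool_pos: [517.0, 189.4, 128.4]
tcp_rot: [179.9, 0.5, 4.4]
ft_force: [-1.0, -0.9, -5.1]
finger_gap: 21.4
grip_force: 84.8
time: 33.2
tool_pos: [519.5, 188.2, 73.0]
tcp_rot: [180.0, 0.1, 4.3]
ft_force: [-0.6, 0.2, -4.3]
finger_gap: 21.8
grip_force: 84.8
```

```bash
python3 -m handwheel '[[0,0,0.005,0],[0,0,0.005,0],[0,0,0.005,0],[0,0,0.005,0],[0,0,0.005,0]]'
python3 -m handwheel '[[0,0,0.005,0],[0,0,0.005,0],[0,0,0.005,0],[0,0,0.005,0]]'
python3 -m handwheel '[[0,0,0.004,0],[0,0,0.004,0],[0,0,0.003,0]]'
```

```text
time: 33.7
tool_pos: [522.9, 189.7, 50.6]
tcp_rot: [-179.9, -0.3, 4.4]
ft_force: [5.7, -0.7, 10.3]
finger_gap: 21.7
grip_force: 86.0
time: 34.1
tool_pos: [522.5, 189.3, 30.3]
tcp_rot: [-180.0, -0.3, 4.4]
ft_force: [3.1, -1.5, 4.9]
finger_gap: 21.4
grip_force: 86.8
time: 34.4
tool_pos: [521.1, 189.1, 17.9]
tcp_rot: [-180.0, -0.1, 4.4]
ft_force: [3.6, -2.2, 2.3]
finger_gap: 21.9
grip_force: 86.8
```

```bash
python3 -m handwheel '[[0,0,0.003,0],[0,0,0.002,0],[0,0,0,0]]'
python3 -m handwheel '[[0,0,0.002,0],[0,0,0.001,0],[0,0,0,0]]'
python3 fitp.py x 2>/dev/null; python3 pitch.py w24
```

```text
time: 34.7
tool_pos: [519.7, 189.0, 12.0]
tcp_rot: [-180.0, 0.1, 4.4]
ft_force: [4.2, -0.3, 2.5]
finger_gap: 21.5
grip_force: 86.9
time: 35.0
tool_pos: [519.8, 188.9, 9.2]
tcp_rot: [180.0, 0.0, 4.4]
ft_force: [2.1, -0.8, 0.8]
finger_gap: 21.4
grip_force: 86.9
handle front row 261.0
brass (0, 0, 611, 415)
brass (285, 203, 73, 10)
brass (285, 218, 72, 10)
brass (285, 190, 72, 8)
brass (343, 370, 14, 51)
brass (286, 231, 70, 6)
brass (277, 374, 12, 46)
brass (287, 183, 69, 3)
```

```bash
python3 -m handwheel '[[0,0,0.001,0],[0,0,0.001,0],[0,0,0.001,0],[0,0,0,0]]'
python3 pitch.py w25|head -3
```

```text
time: 35.45
tool_pos: [520.2, 188.9, 6.4]
tcp_rot: [180.0, -0.0, 4.4]
ft_force: [2.1, -0.6, 2.4]
finger_gap: 21.5
grip_force: 86.9
handle front row 261.0
brass (0, 0, 616, 418)
brass (285, 202, 72, 11)
```

```bash
python3 -m handwheel '[[0,0,0.001,0],[0,0,0,0],[0,0,0,0]]' 0.03
python3 -m handwheel '[[0,0,0,0],[0,0,0,0]]' 0.045
python3 -m handwheel '[[0,0,-0.02,0],[0,0,-0.05,0],[0,0,-0.05,0],[0,0,-0.05,0],[0,0,0,0],[0,0,0,0]]'
python3 jaw.py w26
python3 - <<'E'
from h import *
im=r.snapshot('scene').copy();cv2.imwrite('pics/s26.png',im[:,:,::-1])
c=cam('scene');u,v=proj(c,[(494,-238,162)])[0].astype(int)
h=cv2.cvtColor(im,cv2.COLOR_RGB2HSV)
for y in range(v-14,v+16,2): print(''.join('R' if (H<8 or H>172) and S>120 else 'B' if 8<=H<30 and S>100 else '.' for H,S,V in h[y,u-20:u+20]))
E
```

```text
time: 35.8
tool_pos: [519.6, 189.0, 5.1]
tcp_rot: [180.0, 0.1, 4.4]
ft_force: [-0.4, 0.3, 0.1]
finger_gap: 29.9
grip_force: 0.0
time: 36.0
tool_pos: [520.1, 189.0, 5.4]
tcp_rot: [-180.0, 0.0, 4.4]
ft_force: [-0.0, 0.7, -0.5]
finger_gap: 44.8
grip_force: 0.0
time: 36.6
tool_pos: [521.5, 189.4, 177.7]
tcp_rot: [-180.0, -0.2, 4.4]
ft_force: [-0.5, 0.0, -0.4]
finger_gap: 45.3
grip_force: 0.0
[521.51430863 189.37123614 177.72504644] [-179.95116144   -0.24421603    4.44033097]
handle px 188 333 302 331
yaw 3.995537424463242 front [546.39690291 190.73329406  20.        ] grip 524.4503743411306 189.32561447854937
72 23 floor -17.75 16.25 34.0
72 5 floor -17.75 17.25 35.0
80 23 floor -17.75 16.25 34.0
80 5 floor -17.75 17.25 35.0
........................................
........................................
........................................
........................................
........................................
........................................
..................BBB...................
...............BBBBBBBBBB...............
...............BBBBBBBBBBB..............
..............BBBBBBBBBBBB..............
.............BBBBBBBBBBBB...............
...............BBBBBBBBB................
...................BBBB.................
........................................
........................................
```

```bash
python3 -m handwheel '[[-0.0148,0.0467,-0.01,0],[-0.0148,0.0467,-0.01,0],[-0.0148,0.0467,-0.01,0],[-0.0148,0.0467,-0.01,0],[-0.0148,0.0467,-0.01,0],[-0.0148,0.0467,-0.01,0],[-0.0148,0.0467,-0.01,0],[-0.0148,0.0467,-0.01,0],[-0.0148,0.0467,-0.01,0],[0,0,0,0]]'
python3 -m handwheel '[[0,0,0,0],[0,0,0,0]]'
python3 asc.py w27 | sed -n '1p;7,18p'; python3 red.py w27
```

```text
time: 37.7
tool_pos: [417.8, -245.3, 264.7]
tcp_rot: [180.0, 0.1, 4.1]
ft_force: [-0.1, 0.5, 0.4]
finger_gap: 45.0
grip_force: 0.0
time: 37.9
tool_pos: [419.6, -239.2, 263.7]
tcp_rot: [-179.9, 0.1, 4.5]
ft_force: [-0.2, 1.0, -0.1]
finger_gap: 44.9
grip_force: 0.0
37.9 [ 419.57584803 -239.18602942  263.74619555] [-1.79859046e+02  1.22689781e-01  4.45845387e+00] [-0.20025707  0.99180441 -0.09408734]
 65 ggggggsssssssddddddgggggggggggggssssssggggddddddddddgggggggw........
 74 dggggdgssssssddddddggggggggggggssssssssgggddddddddddddggggg...ww.w..
 83 ddggggggsssssgdddggggggggggggggwwwssssbbw.gdddddddddddggggg..www....
 92 ddgggggdsssssgddgggggggggggggswwbbbbbbbbbgwsdddddddddddggggwwwwww...
101 ddgggggggssssggggggggggggggggwwbbbbbBBBBbbbsdddddddddddgggs.........
110 ggggggggsssswwgggggggggggggggwbBBBBbbbbBBBbggggddddddgggggwwww....ss
119 ggggggsw.w....ggggggggggggggggBBBBBBBBBBBBBbggggggggggggggwww.w.ssss
128 w.....ww..w...gggggggggggggggsBBBBBBBBBBBbBggggggggggddddgwwssssssss
137 ..w...........gggggggggggggggggBBBBBRBBBBBggggggggggddddddssssssssss
146 .www......w...gggggggggggggggggggBBBRbBbsgggggggggggdddddgssssssssss
155 .........ww...wsssssggggggggggggggggggggggggggggggggdddddsssssssssss
164 ...............ww.w...................w........ww.....w.wsssssssssss
px [[0.0, 78.0], [9.0, 136.0]] len 41.8 line angle from front 24.637896685697285 ends f,l [[-27.5, 185.3], [10.4, 202.8]]
px [[324.0, 150.0], [324.0, 135.0]] len 11.3 line angle from front -179.86437294634442 ends f,l [[15.9, 0.5], [4.6, 0.5]]
```

```bash
python3 -c "
from bench import r
print(r.hand_in())"
```

```text
the job is handed in; nothing more can be done
None
```

I handed the job in at about 38 s: by my camera measurements the cap's red line is within about 1° of the filter's front (tight), and the wrench lies on the mat about 10 mm from its centre. The hand-in gave no verdict, and I did not measure the other objects again afterwards.

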